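Refill the empty tilt-out bin from a sliding-lid box of vials

ROBOT

A 7-joint arm with a two-finger parallel gripper is mounted at the origin on the work surface. World frame = base frame: x ahead of the robot, y to its left, z up, the work surface at z = 0. Lengths are in m, angles in rad, forces in N, time in s.
With the tool pointing down it reaches from about 0.4 to 0.875 m from the base axis. Payload 19.3 kg.
Tool frame: the origin (TCP) lies at the centre of the arm's flange, where the gripper is bolted on; the fingertips stand 173 mm ahead of it and the grasp point (between the pads) lies 155 mm ahead of it; y points along the fingers, z is the direction in which the jaws open and shut, and the axes are right-handed (so a half turn about y gives the same grasp; the last joint's range is limited). The gripper opens to 85 mm and grips with 20 to 120 N. Pads are 22 mm wide; open, the fingers measure 114 mm over their backs; the gripper's body (76 mm by 85 mm) begins 54 mm behind the grasp point. The pads swing forward as they close: fully open they stand 13 mm farther back than shut.
Start: joints at [1.243, 0.521, -0.036, 1.599, 0.021, 1.021, -0.113], TCP at [0.159, -0.604, 0.405] pointing down, gripper open.
Joint ranges: [-2.91, 2.91], [-0.3, 2.13], [-1.5, 1.42], [0.17, 2.43], [-1.26, 4.41], [0.16, 1.93], [-2.52, 2.52]. Speed limits (rad/s): [1.89, 1.89, 2.39, 2.39, 3.01, 3.01, 3.01].

INTERFACE

Orientations are given as a unit quaternion [x, y, z, w].
In Python, from station import * gives the robot as it stands.
- The arm moves only by the shell command python3 -m crank 'ROWS'. ROWS is JSON, a list of rows, each a list of 3 entries, a list of its own where there are three numbers: the opening, from -1 (shut) to 1 (fully open), so that 0 is half open, then the shift along the tool's x, y, z in m, then the turn, a rotation vector about the tool's x, y, z in rad. A call has 1 to 5 rows; each row shifts and turns the commanded pose from where the row before left it, along the tool's axes as they then stand; what a row does not reach is not made up. A row lasts 1/8 s, in which the tool goes at most 62.5 mm and 10.7 degrees, less where a joint would pass 70% of its speed; a pose out of reach is approached as far as the arm can. A call with a gripper value outside its range is refused whole. The fingers move at their own pace and stop on an object; the grip force is fixed at half the most. Time passes only in rows, so rows that do not move let the fingers close. It gives the time, the measured TCP pose, the force and the opening at its end, in the units of the state.
- get_state(): the state, without advancing time (a new reading comes with each control period).
- capture(name): name is "scene" or "top" or "wrist"; returns (picture, depth): 480x640x3 uint8, red, green, blue; 480x640 float32, m along the optical axis (not along the pixel's ray), 0 where there is no reading.
- camera_model(name): a dict with "fx", "fy", "cx", "cy" (pixels), "distortion" ([k1, k2, p1, p2, k3] as OpenCV has them; the pictures are not rectified), "eye" and "attitude" of the camera in the world; the wrist camera has in their place "hand_eye" (4x4, takes a point from camera to tool coordinates, whose origin is the TCP and whose axes are the tool frame's). Camera axes: x right, y down, z forward; pixel columns grow to the right and rows downward; lengths in m; the calibration is good to about 2 mm. A picture is of the moment at which its call begins: read the wrist's pose just before it. camera_model takes no time and is no camera call.
- close_job(): hands the job in, once; it reports no verdict.
The state is a dict: "time_s": time; "joint_positions": joint angles; "dq": joint speeds; "joint_efforts": joint torques, N m; "tcp_pos": TCP position; "tool_rot": TCP orientation; "force": force on the tool from outside, world axes, zero at the start; "ft_torque": the same for the moment, N m; "width": opening from 0.0 (shut) to 1.0 (fully open).
Only numpy, scipy, OpenCV 4.12 (cv2) and the standard library are available. Lean on these libraries where they do the work, as an engineer would, in place of code of your own. Each camera call takes 0.05 s, during which the arm holds its last target.

TASK

The middle bin of the tilt-out cabinet is empty: pull it out to its stop, and take the lid off the box on the sloping stand by lifting its ribbed end over the stop lip and sliding it out of the grooves, then lay the lid flat on the counter, rib up. Tip all five vials from the box into that bin and put the empty box back in its seat on the stand, open side up. Leave the bin out, the two other bins shut and the other things on the counter where they are.

Things in the scene. Friction and masses are not known exactly. Their poses are not given: they have to be found in the camera images.
- cabinet: White tilt-out bin cabinet fixed on the counter, 414 mm wide, 150 deep, 212 high, with three clear plastic bins side by side, each 130 mm wide, tilting out at the front. Origin: on the counter under the middle of its open front. x points from the front into the cabinet, y along its width, z up.
- bin_mid (a joint): Tilt of the middle, empty bin about the level hinge along its lower front edge, rad: 0 shut, 0.7 fully out at its stop (top of the front swung out from the cabinet and down). Stiff hinge: the bin stays where it is left; the pull at the bar is about 3 N. May start up to 0.1 ajar.
- bin_mid_hinge (a point): Middle of the middle bin's hinge line, 18 mm above the counter, in the plane of the cabinet's front. Axes turn with the bin: x from its front inwards, z up its front. In these axes: front panel 172 mm tall at x = 0, floor to x = 62 mm, back sloping from there to x = 115, z = 140 mm; sides 140 mm tall, inside 120 mm wide.
- bin_mid_mouth (a point): Centre of the middle bin's open mouth (turns with the bin; x 58, z 156 mm from the hinge). Fully out, the mouth faces up and away from the cabinet: from 110 mm in front of the cabinet, 150 mm above the counter, to the cabinet's front, 200 mm above the counter.
- bin_mid_handle (a point): Middle of the middle bin's pull bar: a round level bar 10 mm thick, 84 long, on two posts 36 mm either side of its middle. Its axis is 35 mm off the bin's front and 165 mm up from the hinge line: shut, 183 mm above the counter and 29 mm below the cabinet's top.
- bin_left (a joint): Tilt of the bin on the cabinet's +y side (holds stoppers), rad, 0 shut. To stay shut.
- bin_right (a joint): Tilt of the bin on the cabinet's -y side (holds long tubes), rad, 0 shut. To stay shut.
- stand: Bent sheet-steel desk stand fixed on the counter, 178 mm long (y), 110 deep (x). Its 70 mm wide seat leans 25 degrees, facing its +x (away from the robot). Ledges 8 mm high along the seat's low edge and at both ends keep the box in place, with 12 mm end play in all. Origin: on the counter, middle of the foot; z up.
- stand_seat (a point): Middle of the stand's sloping seat surface, 62 mm above the counter, where the centre of the box's underside rests. Axes: the stand's (z up).
- box: Loose dark grey plastic box, 60 mm wide (x), 160 long (y), 41 high (z), 0.3 kg, leaning 25 degrees about its long axis on the seat. Origin: centre of its underside. Inside 46 mm wide, floor at z = 4. Its lid rests at z = 30 on side ledges between groove walls up to z = 37.5. Rear end (y = -80) closed up to z = 41.
- box_flange (a point): Middle between the front ends of the two flanges of the box (box point y = -25, z = 37.5 mm). Only behind here, on the rear 55 mm, do the flanges (7 mm wide) reach over the lid's edges, with 3.5 mm of play above it. Axes: the box's.
- box_lip (a point): Middle of the top of the stop lip, at the box's +y end (box point y = 77.5, z = 34 mm): the end wall, 5 mm thick, rises 4 mm above the lid's rest, level with the lid's top. Inside it a 40 degree pouring ramp climbs from the floor at y = 44 to z = 30 at y = 75. Vials roll out over the lip at a pitch of some 65 degrees or more. Axes: the box's.
- lid: Loose sliding lid, pale grey plate 52 mm wide (x), 146 long (y), 4 thick, 0.07 kg. Origin: centre of its underside; axes as the box's when fitted, with about 2 mm play at each end. To open: raise its +y edge 5 to 10 mm, the rear edge staying down (a 2 to 4 degree tilt), slide it out over the lip; after 52 mm the rear is clear of the flanges.
- lid_rib (a point): Top centre of the raised finger rib across the lid near its +y edge (lid point y = 55, z = 18 mm): 36 mm along x, 10 thick along y, standing 14 mm above the lid. Axes: the lid's.
- vial1: Loose empty sample vial with screw cap, a plain cylinder 20 mm in diameter and 42 long, 11 g, lying on the box's floor across the box. Origin: its centre; x along the cylinder.
- vial2: Loose empty sample vial with screw cap, a plain cylinder 20 mm in diameter and 42 long, 11 g, lying on the box's floor across the box. Origin: its centre; x along the cylinder.
- vial3: Loose empty sample vial with screw cap, a plain cylinder 20 mm in diameter and 42 long, 11 g, lying on the box's floor across the box. Origin: its centre; x along the cylinder.
- vial4: Loose empty sample vial with screw cap, a plain cylinder 20 mm in diameter and 42 long, 11 g, lying on the box's floor across the box. Origin: its centre; x along the cylinder.
- vial5: Loose empty sample vial with screw cap, a plain cylinder 20 mm in diameter and 42 long, 11 g, lying on the box's floor across the box. Origin: its centre; x along the cylinder.
- scanner: Bystander: dark handheld terminal lying on the counter, 150 x 74 x 22 mm. Origin: centre of its underside.
- pen_pot: Bystander: clay-coloured pot of pens, 76 mm across, 160 mm tall with the pens. Origin: centre of its underside.
- tape_roll: Bystander: roll of tape lying flat, 96 mm across, 24 high. Origin: centre of its underside.
Mind the look-alikes: they are no part of the job. Leave any yellow look-alike of the lid alone.

How it is judged:
By the outcome, as a careful person would: the job done as asked, in the order asked, and still so for the second after the job is handed in, with the robot touching nothing.
It also fails if it takes over 72 s, if anything falls off the work surface, if the arm or the gripper's body presses on something with over 40 N, if the wrist force passes 120 N, or if a joint passes its speed limit or range.

## Working session

There is one attempt and no reset: what is moved stays moved. The work goes in short steps, Python scripts to look and compute and a shell command to move; the robot and the scene stay as the last step left them, time stands still between calls to the robot, and variables do not carry over. Pictures are saved under pics/ and viewed, and the job is handed in when it is done.

```bash
ls -la; mkdir -p pics; python3 - <<'E'
from station import *
import cv2,json
print(get_state())
for n in("scene","top","wrist"):
    m=camera_model(n); print(n,m)
for n in("scene","top"):
    p,d=capture(n); cv2.imwrite(f"pics/{n}0.png",p[:,:,::-1]); 
    import numpy as np; np.save(f"pics/{n}0_d.npy",d); np.save(f"pics/{n}0.npy",p)
E
```

```text
total 12
drwxr-xr-x  3 agent agent 4096 Dec  7 15:58 .
drwxr-xr-x 23 root  root  4096 Dec  7 15:58 ..
drwxr-xr-x  2 agent agent 4096 Dec  7 15:58 pics
{'time_s': 0.0, 'joint_positions': array([ 1.2427769 ,  0.52202683, -0.03630268,  1.59998947,  0.02122618,
        1.02113147, -0.11281917]), 'dq': array([-0.00157355, -0.00173836,  0.00106527, -0.00115298, -0.00102751,
       -0.00062332, -0.00049632]), 'joint_efforts': array([ 3.03495392e-05, -9.27098823e+01,  1.97974496e+00, -3.69922936e+01,
        1.77159469e-02,  8.20741203e-03,  5.48107198e-05]), 'tcp_pos': array([ 0.15928498, -0.60421823,  0.40412456]), 'tool_rot': array([-0.09098224,  0.70164383, -0.70083864,  0.09079299]), 'force': array([ 0.08146502, -0.38364253,  0.23042916]), 'ft_torque': array([ 0.02963739,  0.02015456, -0.01021937]), 'width': 0.9987194155900488}
scene {'fx': 449.37817469272176, 'fy': 449.37817469272176, 'cx': 320.9203916405405, 'cy': 237.29189688562917, 'distortion': array([-0.0381855,  0.       ,  0.       ,  0.       ,  0.       ]), 'eye': array([1.03122741, 0.03706508, 0.87135266]), 'attitude': array(
[... 226 characters left out ...]
      ,  0.        ]), 'eye': array([0.46703783, 0.02279589, 1.41972116]), 'attitude': array([-0.69684354,  0.71650997, -0.01744073,  0.02680252])}
wrist {'fx': 430.24113076563464, 'fy': 430.24113076563464, 'cx': 322.61161941867056, 'cy': 241.04450450813127, 'distortion': array([-0.00719786,  0.        ,  0.        ,  0.        ,  0.        ]), 'hand_eye': array([[ 1.64799530e-04,  9.58250800e-01,  2.85928971e-01,
        -7.23527830e-02],
       [ 4.72126359e-04, -2.85929018e-01,  9.58250684e-01,
         3.12814101e-02],
       [ 9.99999875e-01, -2.29246587e-05, -4.99536429e-04,
        -1.25044582e-04],
       [ 0.00000000e+00,  0.00000000e+00,  0.00000000e+00,
         1.00000000e+00]])}
```

View pics/scene0.png

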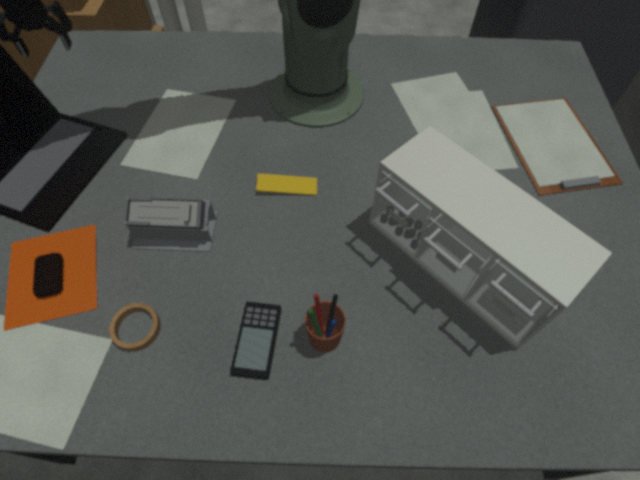

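View pics/top0.png

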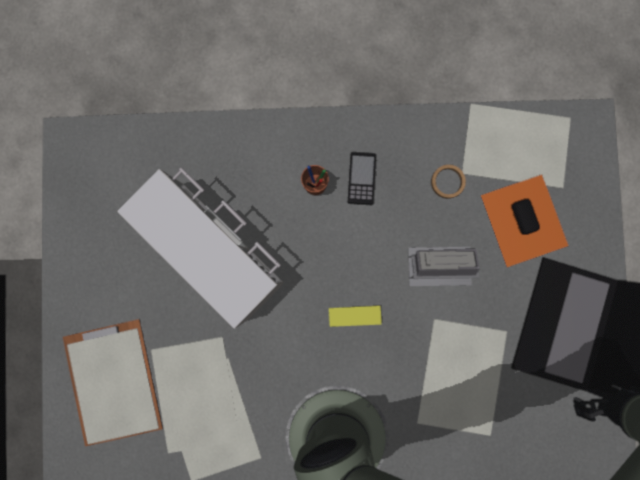

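```bash
cat > h.py <<'E'
import numpy as np, cv2
from scipy.spatial.transform import Rotation as R
from station import *
_M={}
def cam(n,state=None):
    m=camera_model(n)
    K=np.array([[m['fx'],0,m['cx']],[0,m['fy'],m['cy']],[0,0,1]])
    D=np.array(m['distortion'],float)
    if n=='wrist':
        T=np.eye(4);T[:3,:3]=R.from_quat(state['tool_rot']).as_matrix();T[:3,3]=state['tcp_pos']
        T=T@m['hand_eye']; Rw=T[:3,:3];e=T[:3,3]
    else:
        e=np.array(m['eye']);Rw=R.from_quat(m['attitude']).as_matrix()
    return K,D,Rw,e
def ray(c,uv):
    K,D,Rw,e=c
    p=cv2.undistortPoints(np.array(uv,float).reshape(-1,1,2),K,D).reshape(-1,2)
    return np.c_[p,np.ones(len(p))]@Rw.T
def onz(c,uv,z):
    d=ray(c,uv);e=c[3];return e+d*((z-e[2])/d[:,2])[:,None]
def deproj(c,uv,depth):
    d=ray(c,uv);return c[3]+d*np.array(depth).reshape(-1,1)
def cloud(c,depth):
    v,u=np.nonzero(depth>0)
    return deproj(c,np.c_[u,v],depth[v,u]),u,v
def proj(c,P):
    K,D,Rw,e=c
    q=(np.atleast_2d(P)-e)@Rw
    return cv2.projectPoints(q.reshape(-1,1,3),np.zeros(3),np.zeros(3),K,D)[0].reshape(-1,2)
def snap(n,name):
    s=get_state();p,d=capture(n)
    np.savez(f'pics/{name}.npz',p=p,d=d,rot=s['tool_rot'],pos=s['tcp_pos'])
    cv2.imwrite(f'pics/{name}.png',p[:,:,::-1]); return p,d,cam(n,s)
def load(n,name):
    z=np.load(f'pics/{name}.npz');return z['p'],z['d'],cam(n,dict(tool_rot=z['rot'],tcp_pos=z['pos']))
def tool():
    s=get_state();return R.from_quat(s['tool_rot']).as_matrix(),s['tcp_pos'],s
def delta(Rt,pt):
    """shift (tool axes) and turn to reach target from measured"""
    A,p,s=tool();return np.round(A.T@(pt-p),4),np.round(R.from_matrix(A.T@Rt).as_rotvec(),4)
def crop(p,x0,y0,x1,y1,s,name):
    cv2.imwrite(f'pics/{name}.png',cv2.resize(np.ascontiguousarray(p[y0:y1,x0:x1,::-1]),None,fx=s,fy=s,interpolation=cv2.INTER_CUBIC))
E
python3 - <<'E'
from h import *
p=np.load('pics/top0.npy');crop(p,395,230,495,300,7,'ctop_box')
crop(p,110,160,310,335,4,'ctop_cab')
q=np.load('pics/scene0.npy');crop(q,110,180,230,260,6,'csc_box');crop(q,340,120,620,360,2.8,'csc_cab')
for n in('top','scene'):
    d=np.load(f'pics/{n}0_d.npy');c=cam(n);P,u,v=cloud(c,d)
    top=P[(P[:,2]>.205)&(P[:,2]<.22)&(P[:,1]>0.05)&(P[:,0]>.3)&(P[:,0]<.8)]
    r=cv2.minAreaRect(top[:,:2].astype(np.float32)*1000);print(n,r,cv2.boxPoints(r).round(1).tolist(),top[:,2].mean())
    b=P[(P[:,2]>.05)&(P[:,2]<.14)&(P[:,1]<-.2)&(P[:,1]>-.5)&(P[:,0]>.3)&(P[:,0]<.55)]
    r=cv2.minAreaRect(b[:,:2].astype(np.float32)*1000);print(n,r,cv2.boxPoints(r).round(1).tolist(),b[:,2].max())
E
```

```text
top ((538.8365478515625, 335.412841796875), (414.50469970703125, 151.73886108398438), 44.316959381103516) [[337.5, 244.89999389648438], [443.6000061035156, 136.3000030517578], [740.0999755859375, 425.8999938964844], [634.0999755859375, 534.5]] 0.21219813294677853
top ((483.4921875, -309.55010986328125), (176.6142578125, 78.5054931640625), 89.41747283935547) [[443.29998779296875, -397.5], [521.7999877929688, -398.29998779296875], [523.5999755859375, -221.60000610351562], [445.1000061035156, -220.8000030517578]] 0.11678047320580309
scene ((538.0155029296875, 335.412841796875), (414.9314270019531, 154.5960693359375), 43.99246597290039) [[335.1000061035156, 246.89999389648438], [442.3999938964844, 135.6999969482422], [741.0, 423.8999938964844], [633.5999755859375, 535.0999755859375]] 0.21219299735109554
scene ((483.5287780761719, -308.9501647949219), (76.10176849365234, 180.8621063232422), 1.2104920148849487) [[443.6000061035156, -219.3000030517578], [447.3999938964844, -400.20001220703125], [523.5, -398.6000061035156], [519.7000122070312, -217.6999969482422]] 0.11463103878391079
```

View pics/ctop_box.png

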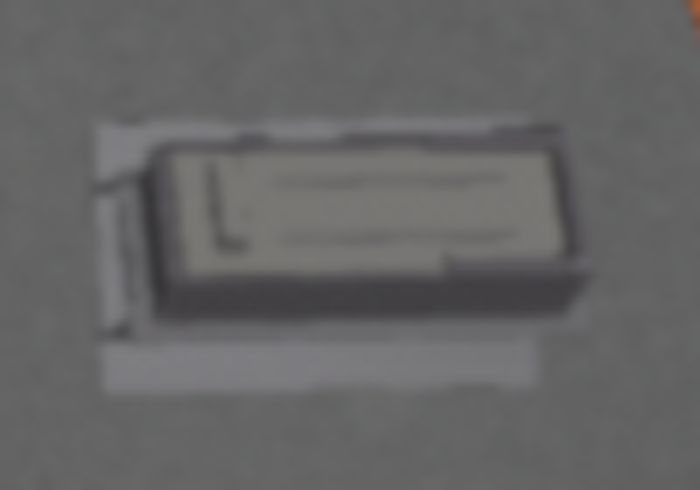

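View pics/csc_box.png

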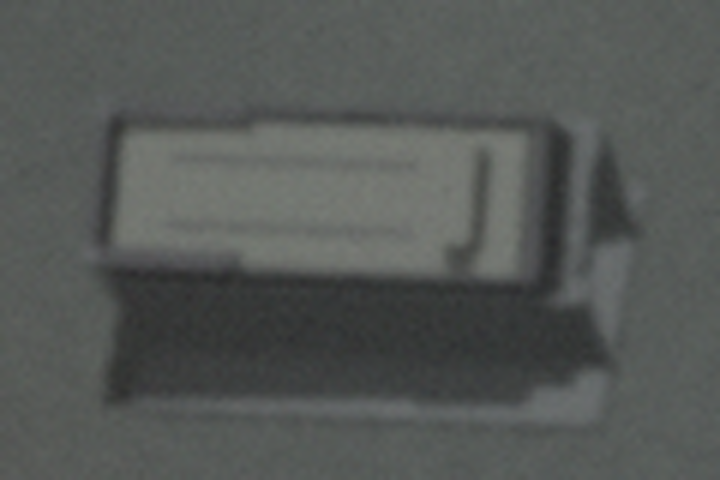

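View pics/csc_cab.png

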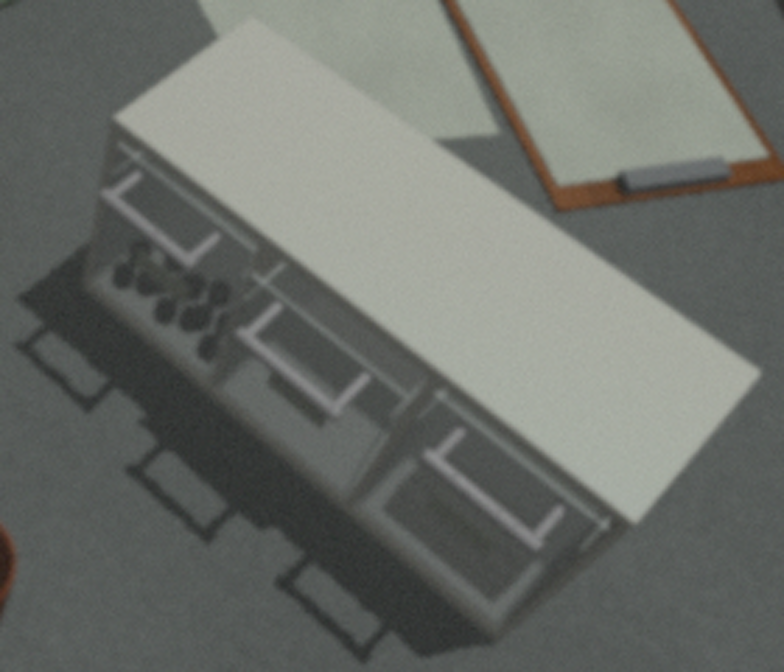

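View pics/ctop_cab.png

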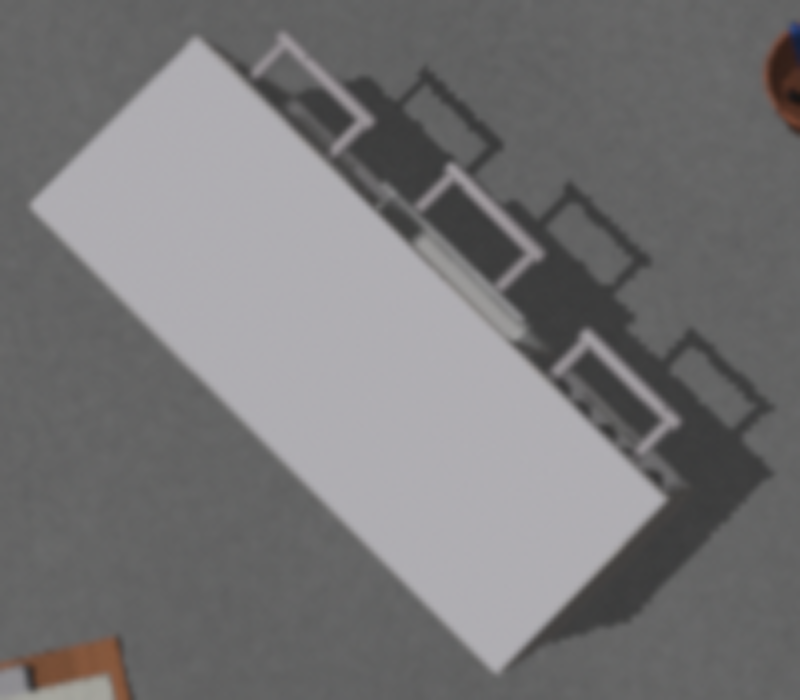

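```bash
cat >> h.py <<'E'
yc=np.array([-.715,-.699,0]);yc/=np.linalg.norm(yc);zc=np.array([0,0,1.]);xc=np.cross(yc,zc)
F=np.array([.5918,.2811,0.])   # cabinet origin
E
python3 - <<'E'
from h import *
A,p,s=tool();print('tool axes cols\n',A.round(3))
q=s['joint_positions']
import itertools
best=[]
Z=lambda a:R.from_euler('z',a).as_matrix();Y=lambda a:R.from_euler('y',a).as_matrix()
for sg in itertools.product([1,-1],repeat=4):
  M=Z(sg[0]*q[0])@Y(q[1])@Z(sg[1]*q[2])@Y(q[3])@Z(sg[2]*q[4])@Y(q[5])@Z(sg[3]*q[6])
  C=M.T@A
  # nearest signed perm
  P=np.round(C);best.append((np.abs(C-P).max(),sg,P.tolist()))
best.sort(key=lambda t:t[0]);print(*best[:5],sep='\n')
# handles
for n in('top','scene'):
  d=np.load(f'pics/{n}0_d.npy');c=cam(n);P,u,v=cloud(c,d)
  L=np.c_[(P-F)@xc,(P-F)@yc,P[:,2]]
  k=(L[:,2]>.165)&(L[:,2]<.2)&(L[:,0]<-.015)&(L[:,0]>-.12)
  for lo,hi in((-.2,-.07),(-.06,.06),(.07,.2)):
    kk=k&(L[:,1]>lo)&(L[:,1]<hi)
    a=L[kk]; far=a[a[:,0]<np.percentile(a[:,0],15)+.012]
    print(n,len(a),'y',np.percentile(a[:,1],[2,98]).round(4),'x',np.percentile(far[:,0],[5,50,95]).round(4),'z',np.percentile(far[:,2],[5,50,95]).round(4))
E
python3 -m crank 2>&1 | head; python3 -m crank '[[1,[0,0,0],[0,0,0]]]'
```

```text
tool axes cols
 [[-0.967 -0.     0.255]
 [-0.255  0.001 -0.967]
 [ 0.    -1.    -0.001]]
(np.float64(2.665884922317713e-16), (-1, -1, -1, -1), [[0.0, -0.0, -1.0], [-1.0, -0.0, -0.0], [-0.0, 1.0, -0.0]])
(np.float64(0.0359545527783216), (-1, -1, 1, -1), [[-0.0, -0.0, -1.0], [-1.0, -0.0, 0.0], [-0.0, 1.0, -0.0]])
(np.float64(0.06301687570702118), (-1, 1, -1, -1), [[-0.0, 0.0, -1.0], [-1.0, 0.0, 0.0], [0.0, 1.0, 0.0]])
(np.float64(0.08508092194009265), (-1, 1, 1, -1), [[-0.0, 0.0, -1.0], [-1.0, 0.0, 0.0], [0.0, 1.0, 0.0]])
(np.float64(0.13996904467863505), (-1, 1, 1, 1), [[0.0, -0.0, -1.0], [-1.0, 0.0, -0.0], [0.0, 1.0, 0.0]])
top 173 y [-0.177  -0.0958] x [-0.0392 -0.0342 -0.0289] z [0.1819 0.1873 0.1913]
top 213 y [-0.0414  0.0401] x [-0.0537 -0.0496 -0.0432] z [0.1798 0.1833 0.1883]
top 172 y [0.096 0.176] x [-0.039  -0.0343 -0.0284] z [0.1824 0.1871 0.1909]
scene 392 y [-0.1754 -0.0961] x [-0.0391 -0.036  -0.0295] z [0.1824 0.1872 0.1896]
scene 417 y [-0.0407  0.041 ] x [-0.0542 -0.0508 -0.0438] z [0.1791 0.1828 0.1852]
scene 281 y [0.0955 0.1766] x [-0.0387 -0.0356 -0.0291] z [0.1821 0.1869 0.1892]
invalid input
time_s: 0.22
tcp_pos: [0.1593, -0.6043, 0.4044]
tool_rot: [-0.091, 0.701, -0.701, 0.091]
force: [-0.2, -0.3, -0.1]
width: 0.997
```

```bash
cat >> h.py <<'E'
def Rt(x,y):
    """tool axes from x-dir and y-dir (approach)"""
    y=np.array(y,float);y/=np.linalg.norm(y);x=np.array(x,float);x=x-y*(x@y);x/=np.linalg.norm(x)
    return np.stack([x,y,np.cross(x,y)],1)
def log():
    s=get_state();import json
    with open('log.jsonl','a') as f:f.write(json.dumps(dict(q=list(map(float,s['joint_positions'])),p=list(map(float,s['tcp_pos'])),r=list(map(float,s['tool_rot']))))+'\n')
E
python3 - <<'E'
from h import *
log()
T=Rt(yc,[0,0,-1]);print(T.round(3))
pt=F-xc*.051;pt[2]=.47;print(pt,delta(T,pt))
E
```

```text
[[-0.715  0.     0.699]
 [-0.699  0.    -0.715]
 [ 0.    -1.     0.   ]]
[0.6274521  0.24463183 0.47      ] (array([-0.6691, -0.0653, -0.7016]), array([ 6.000e-04, -5.163e-01, -1.000e-04]))
```

```bash
python3 -m crank '[[1,[-0.037,-0.012,-0.039],[0,0,0]],[1,[-0.037,-0.012,-0.039],[0,0,0]],[1,[-0.037,-0.012,-0.039],[0,0,0]],[1,[-0.037,-0.012,-0.039],[0,0,0]],[1,[-0.037,-0.012,-0.039],[0,0,0]]]'; python3 -c "
from h import *
log();print(get_state()['joint_positions'].round(3))"
python3 -m crank '[[1,[-0.037,-0.002,-0.039],[0,0,0]],[1,[-0.037,0,-0.039],[0,0,0]],[1,[-0.037,0,-0.039],[0,0,0]],[1,[-0.037,0,-0.039],[0,0,0]],[1,[-0.037,0,-0.039],[0,0,0]]]';  python3 -c "
from h import *
log();print(get_state()['joint_positions'].round(3))
T=Rt(yc,[0,0,-1])
pt=F-xc*.051;pt[2]=.47;print(pt,delta(T,pt))"
```

```text
time_s: 0.85
tcp_pos: [0.2891, -0.367, 0.4652]
tool_rot: [0.091, -0.701, 0.701, -0.091]
force: [1.6, -0.0, 0.0]
width: 1.001
[ 0.891  0.203 -0.135  1.917  0.032  1.024 -0.57 ]
time_s: 1.48
tcp_pos: [0.4182, -0.1313, 0.4669]
tool_rot: [0.091, -0.701, 0.701, -0.091]
force: [0.9, -0.1, -0.0]
width: 0.998
[ 0.484  0.162 -0.355  1.968  0.066  1.021 -1.215]
[0.6274521  0.24463183 0.47      ] (array([-0.2981, -0.0031, -0.3102]), array([-5.000e-04, -5.166e-01, -3.000e-04]))
```

```bash
python3 -m crank '[[0,[-0.037,-0.002,-0.039],[0,0,0]],[0,[-0.037,0,-0.039],[0,0,0]],[-0.45,[-0.037,0,-0.039],[0,0,0]],[-0.45,[-0.037,0,-0.039],[0,0,0]],[-0.45,[-0.037,0,-0.039],[0,0,0]]]';  python3 -m crank '[[-0.45,[-0.037,0,-0.039],[0,0,0]],[-0.45,[-0.037,0,-0.039],[0,0,0]],[-0.45,[-0.037,0,-0.039],[0,-0.172,0]],[-0.45,[0,0.02,0],[0,-0.172,0]],[-0.45,[0,0.02,0],[0,-0.172,0]]]';  python3 -c "
from h import *
log();print(get_state()['joint_positions'].round(3))
T=Rt(yc,[0,0,-1])
pt=F-xc*.051;pt[2]=.336;print(pt,delta(T,pt))
snap('wrist','w1')"
```

```text
time_s: 2.1
tcp_pos: [0.5475, 0.1043, 0.4687]
tool_rot: [0.091, -0.701, 0.701, -0.091]
force: [0.1, -0.8, 0.6]
width: 0.274
time_s: 2.72
tcp_pos: [0.6244, 0.2449, 0.4276]
tool_rot: [-0.269, 0.654, -0.654, 0.269]
force: [0.7, -0.3, 0.3]
width: 0.271
[-0.112  0.63  -0.576  1.42   0.351  1.196 -1.52 ]
[0.6274521  0.24463183 0.336     ] (array([-0.002 ,  0.0916,  0.0024]), array([0.0004, 0.0063, 0.0004]))
```

View pics/w1.png

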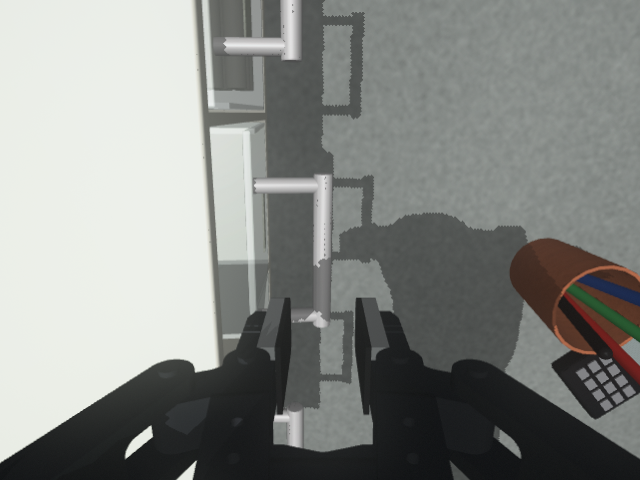

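```bash
python3 -m crank '[[-0.45,[0,0.04,0],[0,0,0]],[-0.45,[0,0.03,0.001],[0,0,0]],[-0.45,[0,0.02,0],[0,0,0]],[-1,[0,0.001,0],[0,0,0]],[-1,[0,0,0],[0,0,0]]]';  python3 -m crank '[[-1,[0,0,0],[0,0,0]]]'
python3 -c "
from h import *
log();A,p,s=tool();print(s['joint_positions'].round(3));g=p+A[:,1]*.155;L=g-F;print(L@xc,L@yc,g[2])
w,d,c=snap('wrist','w2')"
```

```text
time_s: 3.4
tcp_pos: [0.6242, 0.2439, 0.337]
tool_rot: [-0.268, 0.655, -0.654, 0.266]
force: [-4.9, 4.2, -22.3]
width: 0.088
time_s: 3.52
tcp_pos: [0.6241, 0.244, 0.337]
tool_rot: [-0.268, 0.655, -0.654, 0.266]
force: [-4.9, 4.4, -22.3]
width: 0.09
[-0.125  0.715 -0.546  1.51   0.406  1.034 -1.569]
-0.048805882363114665 0.00316613001560875 0.182050495297136
```

View pics/w2.png

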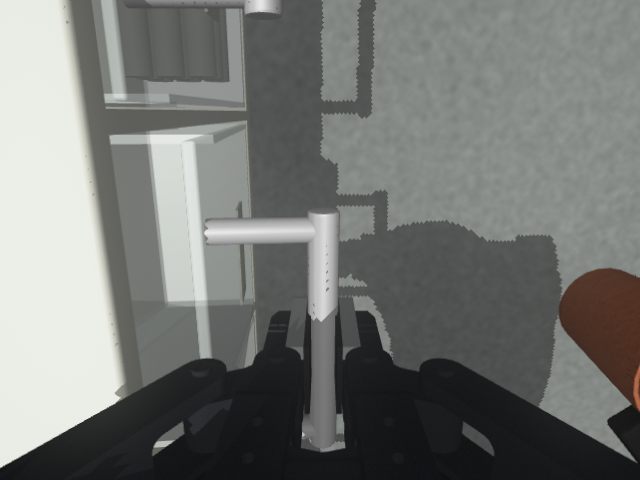

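```bash
python3 -m crank '[[-1,[0,0.0065,0.0316],[-0.1,0,0]],[-1,[0,0.0065,0.0316],[-0.1,0,0]],[-1,[0,0.0065,0.0316],[-0.1,0,0]],[-1,[0,0.0065,0.0316],[-0.1,0,0]]]'
python3 -c "
from h import *
log();A,p,s=tool();print(s['joint_positions'].round(3));g=p+A[:,1]*.155;L=g-F;print(L@xc,L@yc,g[2])"
```

```text
time_s: 4.08
tcp_pos: [0.7082, 0.158, 0.2925]
tool_rot: [-0.317, 0.773, -0.509, 0.207]
force: [-18.4, 13.7, -25.7]
width: 0.087
[ 0.114  0.949 -0.677  1.25   0.172  1.248 -1.236]
-0.10798225809065538 0.0033625308387316326 0.15013153931436438
```

```bash
python3 -m crank '[[-1,[0,0.0085,0.031],[-0.1,0,0]],[-1,[0,0.0085,0.031],[-0.1,0,0]]]'
python3 -c "
from h import *
log();A,p,s=tool();g=p+A[:,1]*.155;L=g-F;a,b=-L@xc,g[2]-.018;print(a,b,np.hypot(a,b),np.arctan2(a,b)-.209)"
```

```text
time_s: 4.32
tcp_pos: [0.7436, 0.121, 0.2519]
tool_rot: [-0.334, 0.82, -0.431, 0.175]
force: [-5.6, -6.0, 1.9]
width: 0.088
0.1327569510463064 0.1061624345792699 0.16998491276260122 0.6872534959756895
```

```bash
python3 -m crank '[[-1,[0,0.003,0.0095],[-0.03,0,0]],[-1,[0,0,0],[0,0,0]]]'
python3 -c "
from h import *
log();A,p,s=tool();g=p+A[:,1]*.155;L=g-F;a,b=-L@xc,g[2]-.018;print(a,b,np.hypot(a,b),np.arctan2(a,b)-.209)"
```

```text
time_s: 4.58
tcp_pos: [0.7469, 0.1181, 0.2482]
tool_rot: [-0.338, 0.826, -0.417, 0.17]
force: [-25.2, -15.0, 42.7]
width: 0.088
0.13295472692085747 0.10547183329769388 0.1697093604659929 0.6911594393669375
```

```bash
python3 -m crank '[[-1,[0,0,-0.004],[0,0,0]],[-0.4,[0,0,0],[0,0,0]],[-0.4,[0,0,0],[0,0,0]],[-0.4,[0,-0.03,0],[0,0,0]],[-0.4,[0,-0.06,0],[0,0,0]]]'
python3 -c "
from h import *
log();A,p,s=tool();print(p,s['joint_positions'].round(3))
t,d,c=snap('top','t1');crop(t,110,150,330,330,3.6,'t1c')
q,d,c=snap('scene','s1');crop(q,340,120,620,360,2.8,'s1c')"
```

```text
time_s: 5.2
tcp_pos: [0.7819, 0.0833, 0.3181]
tool_rot: [-0.338, 0.825, -0.419, 0.17]
force: [1.4, -0.8, 0.1]
width: 0.298
[0.78185912 0.08333901 0.31808636] [ 0.175  1.094 -0.716  0.893  0.067  1.605 -1.114]
```

View pics/s1c.png

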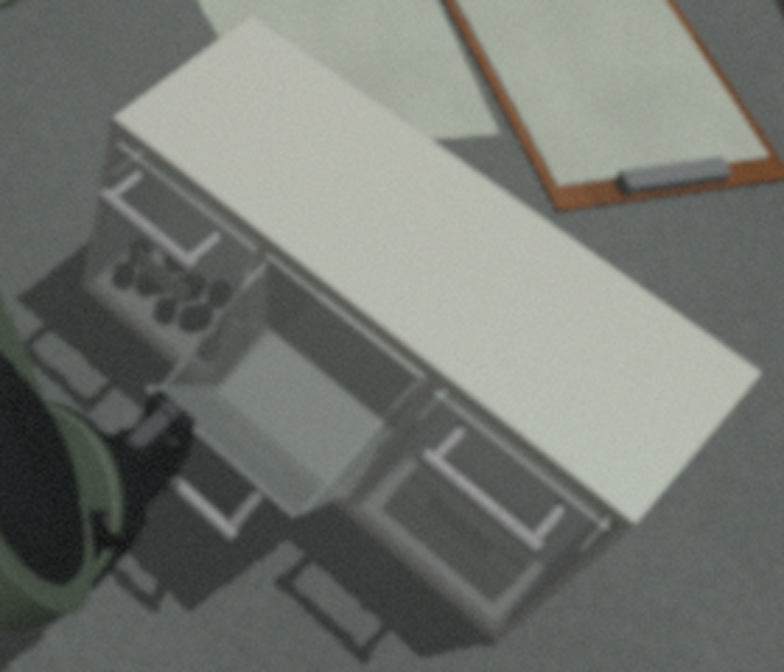

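View pics/t1c.png

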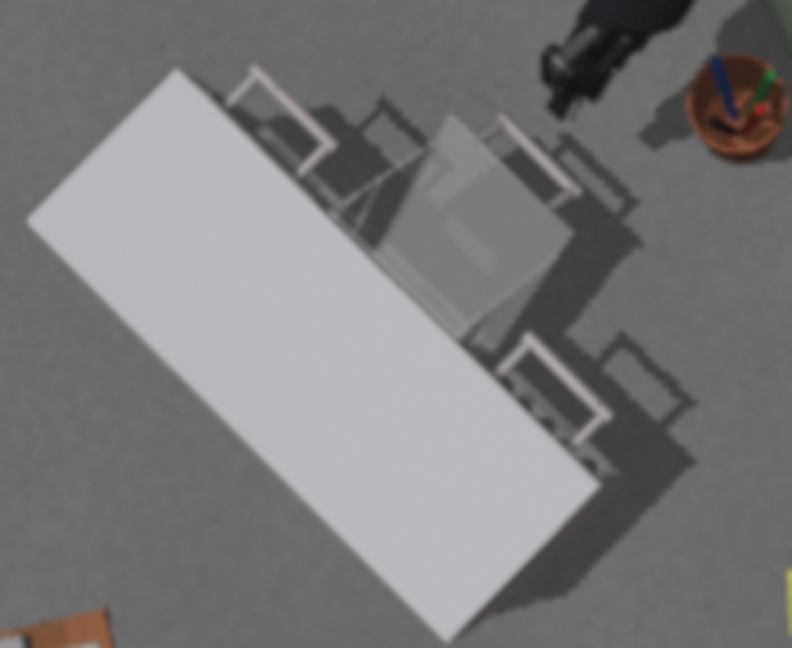

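```bash
cat >> h.py <<'E'
Zr=lambda a:R.from_euler('z',-a).as_matrix();Yr=lambda a:R.from_euler('y',a).as_matrix()
P7=np.array([[0,0,-1],[-1,0,0],[0,1,0.]])
def frames(q):
    M1=Zr(q[0]);M2=M1@Yr(q[1]);M3=M2@Zr(q[2]);M4=M3@Yr(q[3]);M5=M4@Zr(q[4]);M6=M5@Yr(q[5]);M7=M6@Zr(q[6]);return M1,M2,M3,M4,M5,M6,M7
E
python3 - <<'E'
from h import *
import json
D=[json.loads(l) for l in open('log.jsonl')]
A=[];b=[]
for d in D:
    M=frames(d['q']);z=np.array([0,0,1.]);x=np.array([1.,0,0])
    print(np.abs(M[6]@P7-R.from_quat(d['r']).as_matrix()).max().round(4),end=' ')
    A.append(np.stack([z,M[0]@x,M[2]@z,M[2]@x,M[4]@z,M[4]@x,M[6]@z],1));b.append(d['p'])
A=np.vstack(A);b=np.hstack(b)
s=np.linalg.lstsq(A,b,rcond=1e-6);print(s[0].round(4),s[3],np.abs(A@s[0]-b).max())
A2=A[:,[0,2,4,6]];s=np.linalg.lstsq(A2,b,rcond=1e-6);print(s[0].round(4),np.abs(A2@s[0]-b).max())
E
```

```text
0.0 0.0 0.0 0.0 0.0 0.0 0.0 0.0 0.0 [0.2891 0.1065 0.5218 0.006  0.3199 0.0434 0.1328] [5.87477423 5.00439995 1.39216027 0.85574798 0.65281464 0.54833934
 0.21389506] 0.05116028783006782
[0.2306 0.586  0.3707 0.1374] 0.060945474668039235
```

```bash
cat > fit.py <<'E'
from h import *
import json
def cols(q):
    M=frames(q);c=[np.array([0,0,1.])]
    for i,ax in((0,'xy'),(1,'xz'),(2,'xy'),(3,'xz'),(4,'xy'),(5,'xz'),(6,'xy')):
        for a in ax:c.append(M[i][:,'xyz'.index(a)])
    return np.stack(c,1)
names='z 0x 0y 1x 1z 2x 2y 3x 3z 4x 4y 5x 5z 6x 6y'.split()
if __name__=='__main__':
    D=[json.loads(l) for l in open('log.jsonl')]
    A=np.vstack([cols(d['q']) for d in D]);b=np.hstack([d['p'] for d in D])
    x=np.linalg.lstsq(np.vstack([A,1e-3*np.eye(15)]),np.r_[b,np.zeros(15)],rcond=None)[0]
    print(dict(zip(names,x.round(4))),np.abs(A@x-b).max())
    np.save('kin.npy',x)
E
python3 fit.py
```

```text
{'z': np.float64(0.3203), '0x': np.float64(0.0001), '0y': np.float64(-0.0212), '1x': np.float64(-0.0001), '1z': np.float64(0.5297), '2x': np.float64(0.0001), '2y': np.float64(-0.0375), '3x': np.float64(-0.0), '3z': np.float64(0.4207), '4x': np.float64(0.0), '4y': np.float64(-0.0004), '5x': np.float64(0.0001), '5z': np.float64(0.1545), '6x': np.float64(-0.0), '6y': np.float64(-0.0)} 2.121235238683461e-06
```

```bash
cat >> h.py <<'E'
QL=np.array([[-2.91,2.91],[-.3,2.13],[-1.5,1.42],[.17,2.43],[-1.26,4.41],[.16,1.93],[-2.52,2.52]])
def fk(q):
    M=frames(q);X=np.array([0,0,.3203])+M[0]@[0,-.0212,0]+M[1]@[0,0,.5297]+M[2]@[0,-.0375,0]+M[3]@[0,0,.4207]+M[5]@[0,0,.1545]
    return X,M[6]@P7
# exact by fit; residual ~1e-4
from scipy.optimize import least_squares
def ik(p,Rm,q0,w=1e-3):
    def f(q):
        X,A=fk(q);return np.r_[(X-p)*10,R.from_matrix(A.T@Rm).as_rotvec()*3,w*(q-q0)]
    m=1e-3
    r=least_squares(f,np.clip(q0,QL[:,0]+m,QL[:,1]-m),bounds=(QL[:,0],QL[:,1]));X,A=fk(r.x)
    return r.x,np.linalg.norm(X-p),np.linalg.norm(R.from_matrix(A.T@Rm).as_rotvec())
def margin(q):return np.minimum(q-QL[:,0],QL[:,1]-q).min()
t=np.radians(25);n=np.array([np.sin(t),0,np.cos(t)]);bx=np.array([np.cos(t),0,-np.sin(t)]);by=np.array([0,1.,0])
S=np.array([.477,-.309,.062])
E
python3 - <<'E'
from h import *
q0=get_state()['joint_positions'];print(np.linalg.norm(fk(q0)[0]-get_state()['tcp_pos']))
rib=S+.055*by+.048*n
for nm,g,x in(('lid+',rib+n*.273-n*0.0,bx),('lid-',rib+n*.273,-bx),('lid+ low',rib+n*.16,bx),('lid- low',rib+n*.16,-bx),('box tx=by',S+n*.19-.0*by,by),('box tx=-by',S+n*.19,-by)):
    best=None
    for s0 in (q0,np.array([1.0,.4,-.2,1.8,.1,1.2,-.5]),np.array([.6,.4,-.2,1.8,.1,1.2,1.5]),np.array([.6,.4,-.2,1.8,.1,1.2,-1.5])):
        q,e,r=ik(g,Rt(x,-n),s0)
        if best is None or (e+r,-margin(q))<(best[1]+best[2]-1e-3*(margin(q)>margin(best[0])),0):best=(q,e,r)
    q,e,r=best
    print(nm,e.round(4),r.round(4),q.round(2),'margin',margin(q).round(2))
E
```

```text
0.0004386870623196165
lid+ 0.0 0.0 [ 0.83  0.99 -1.12  1.32  0.76  1.77  1.3 ] margin 0.16
lid- 0.0 0.0 [ 0.46  0.76 -0.33  1.35  0.3   1.51 -1.49] margin 0.42
lid+ low 0.0 0.0 [ 0.89  1.06 -1.08  1.52  0.83  1.59  1.22] margin 0.34
lid- low 0.0 0.0 [ 0.48  0.81 -0.29  1.55  0.32  1.26 -1.51] margin 0.67
box tx=by 0.0 0.0 [ 0.07  0.92  0.52  1.53 -0.23  1.17 -2.52] margin 0.0
box tx=-by 0.0 0.0 [ 0.78  0.94 -0.69  1.49  0.63  1.4  -0.09] margin 0.53
```

```bash
cat > pour.py <<'E'
from h import *
YG,ZG=-.015,.182
def boxR(az,th,roll=0):
    h=np.array([np.cos(az),np.sin(az),0]);z=np.array([0,0,1.])
    y=np.cos(th)*h-np.sin(th)*z;zz=np.sin(th)*h+np.cos(th)*z
    return np.stack([np.cross(y,zz),y,zz],1)
def tcp(Bp,BR):  # tool x=-boxy, y=-boxz
    return Bp+BR@np.array([0,YG,ZG]),Rt(-BR[:,1],-BR[:,2])
def lip2box(lip,BR):return lip-BR@np.array([0,.0775,.034])
if __name__=='__main__':
    rng=np.random.default_rng(0)
    lip=F-xc*.052+np.array([0,0,.215])
    for azd in range(0,360,15):
        out=[]
        for thd in(0,45,70,85):
            BR=boxR(np.radians(azd),np.radians(thd));p,Rm=tcp(lip2box(lip,BR),BR)
            best=(-9,None)
            for k in range(10):
                q0=rng.uniform(QL[:,0],QL[:,1]);q0[0]=rng.uniform(-1.2,.6)
                q,e,r=ik(p,Rm,q0)
                if e<2e-3 and r<5e-3 and margin(q)>best[0]:best=(margin(q),q)
            out.append(best[0])
        print(azd,np.round(out,2))
E
python3 pour.py
```

```text
0 [ 0.52  0.   -9.   -9.  ]
15 [ 0.66 -9.   -9.   -9.  ]
30 [ 0.68 -9.   -9.   -9.  ]
45 [ 0.72  0.   -9.   -9.  ]
60 [ 0.74  0.14 -9.   -9.  ]
75 [ 0.81  0.34  0.03 -9.  ]
90 [0.83 0.54 0.3  0.18]
105 [0.76 0.66 0.3  0.46]
120 [0.87 0.78 0.39 0.38]
135 [0.87 0.78 0.68 0.47]
150 [0.79 0.71 0.53 0.46]
165 [0.79 0.61 0.39 0.3 ]
180 [0.79 0.56 0.29 0.19]
195 [0.78 0.37 0.24 0.12]
210 [0.78 0.   0.23 0.13]
225 [0.73 0.03 0.31 0.17]
240 [0.68 0.17 0.17 0.28]
255 [0.58 0.27 0.   0.13]
270 [ 0.09  0.   -9.    0.01]
285 [0.   0.   0.11 0.  ]
300 [ 0.07 -9.    0.05  0.  ]
315 [ 0.    0.17  0.06 -9.  ]
330 [ 0.17  0.15 -9.   -9.  ]
345 [ 0.31  0.13 -9.   -9.  ]
```

```bash
cat >> h.py <<'E'
def plan(wps,start=None):
    """wps: list of (p,R,nrows). prints rows (shift,turn) in tool axes; checks joints with own IK"""
    s=get_state();A=R.from_quat(s['tool_rot']).as_matrix();p=s['tcp_pos']
    if start is not None:p,A=start
    q=s['joint_positions'];P0=p.copy();A0=A
    for (pt,Rm,N) in wps:
        rv=R.from_matrix(A.T@Rm).as_rotvec()
        pa,Aa=p.copy(),A.copy()
        for k in range(N):
            pn=p+(pt-p)*(k+1)/N;An=A@R.from_rotvec(rv*(k+1)/N).as_matrix()
            qn,e,r=ik(pn,An,q,1e-2);sp=np.abs(qn-q).max()/.125;q=qn
            print(np.round(Aa.T@(pn-pa),4).tolist(),np.round(R.from_matrix(Aa.T@An).as_rotvec(),3).tolist(),'| p',pn.round(3),'marg',margin(q).round(2),'err',round(e,4),'sp',sp.round(1))
            pa,Aa=pn,An
        p,A=pt,Rm
E
python3 - <<'E'
from h import *
rib=S+.055*by+.048*n
T=Rt(-bx,-n)
A,p,s=tool()
plan([(np.array([.72,.0,.42]),A,3),(rib+.28*n,T,11)])
E
```

```text
[0.0338, -0.0285, -0.0154] [0.0, 0.0, 0.0] | p [0.763 0.053 0.356] marg 0.32 err 0.0 sp 0.6
[0.0338, -0.0285, -0.0154] [0.0, 0.0, 0.0] | p [0.742 0.027 0.388] marg 0.3 err 0.0 sp 0.5
[0.0338, -0.0285, -0.0154] [0.0, 0.0, 0.0] | p [0.72 0.   0.42] marg 0.27 err 0.0 sp 0.5
[0.0229, -0.0015, 0.0113] [0.038, 0.078, -0.015] | p [ 0.711 -0.023  0.414] marg 0.29 err 0.0 sp 0.3
[0.022, -0.0007, 0.013] [0.038, 0.078, -0.015] | p [ 0.701 -0.046  0.409] marg 0.3 err 0.0 sp 0.3
[0.0209, 0.0002, 0.0147] [0.038, 0.078, -0.015] | p [ 0.692 -0.069  0.403] marg 0.32 err 0.0 sp 0.3
[0.0197, 0.0011, 0.0163] [0.038, 0.078, -0.015] | p [ 0.682 -0.092  0.398] marg 0.33 err 0.0 sp 0.3
[0.0183, 0.002, 0.0177] [0.038, 0.078, -0.015] | p [ 0.673 -0.115  0.392] marg 0.34 err 0.0 sp 0.3
[0.0169, 0.003, 0.019] [0.038, 0.078, -0.015] | p [ 0.663 -0.139  0.387] marg 0.35 err 0.0 sp 0.3
[0.0153, 0.004, 0.0201] [0.038, 0.078, -0.015] | p [ 0.654 -0.162  0.381] marg 0.36 err 0.0 sp 0.3
[0.0136, 0.005, 0.021] [0.038, 0.078, -0.015] | p [ 0.644 -0.185  0.376] marg 0.37 err 0.0 sp 0.3
[0.0119, 0.006, 0.0218] [0.038, 0.078, -0.015] | p [ 0.635 -0.208  0.37 ] marg 0.38 err 0.0 sp 0.3
[0.0101, 0.007, 0.0224] [0.038, 0.078, -0.015] | p [ 0.625 -0.231  0.365] marg 0.39 err 0.0 sp 0.3
[0.0082, 0.008, 0.0229] [0.038, 0.078, -0.015] | p [ 0.616 -0.254  0.359] marg 0.4 err 0.0 sp 0.3
```

```bash
python3 -m crank '[[-0.4,[0.05,-0.043,-0.023],[0,0,0]],[-0.3,[0.05,-0.043,-0.023],[0,0,0]],[-0.3,[0.045,-0.002,0.024],[0.076,0.156,-0.03]],[-0.3,[0.041,0.001,0.031],[0.076,0.156,-0.03]],[-0.3,[0.035,0.005,0.037],[0.076,0.156,-0.03]]]'
python3 -m crank '[[-0.3,[0.029,0.009,0.041],[0.076,0.156,-0.03]],[-0.3,[0.022,0.013,0.044],[0.076,0.156,-0.03]],[-0.3,[0.008,0.008,0.023],[0.038,0.078,-0.015]],[-0.3,[0,0,0],[0,0,0]]]'
python3 - <<'E'
from h import *
log()
rib=S+.055*by+.048*n
T=Rt(-bx,-n)
print(delta(T,rib+.28*n)); snap('wrist','w3')
E
```

```text
time_s: 5.92
tcp_pos: [0.673, -0.1292, 0.3677]
tool_rot: [-0.243, 0.773, -0.585, -0.008]
force: [1.3, 0.6, -0.7]
width: 0.352
time_s: 6.42
tcp_pos: [0.6285, -0.2444, 0.3366]
tool_rot: [0.155, -0.69, 0.69, 0.156]
force: [0.9, 0.4, 0.4]
width: 0.349
(array([ 0.0214, -0.015 ,  0.0096]), array([ 0.0001, -0.0015,  0.0066]))
```

View pics/w3.png

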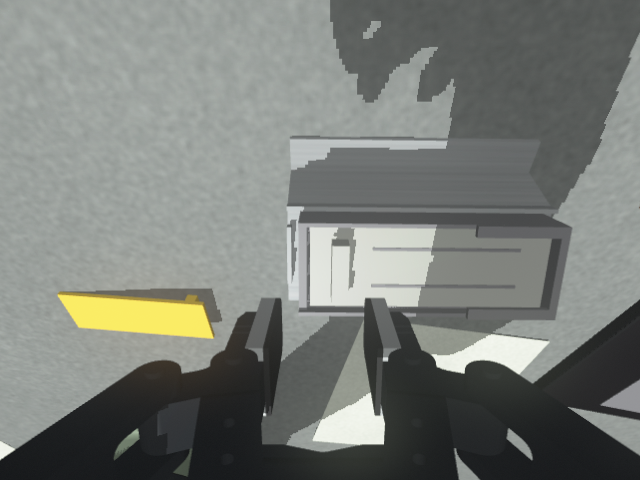

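```bash
python3 - <<'E'
from h import *
p,d,c=load('wrist','w3');P,u,v=cloud(c,d)
k=(v<312)&(u>285)&(u<580)&(v>130)
P=P[k];u=u[k];v=v[k];B=np.stack([bx,by,n],1);L=(P-S)@B
def st(m,nm):
    a=L[m];print(nm,len(a),'x',np.percentile(a[:,0],[1,50,99]).round(4),'y',np.percentile(a[:,1],[1,50,99]).round(4),'z',np.percentile(a[:,2],[1,50,99]).round(4))
st((L[:,2]>.042)&(L[:,1]>.03)&(L[:,1]<.075),'rib')
lid=(L[:,2]>.03)&(L[:,2]<.0365)&(abs(L[:,0])<.02)
st(lid,'lid')
a=L[lid];C=np.c_[a[:,:2],np.ones(len(a))];print('lid plane',np.linalg.lstsq(C,a[:,2],rcond=None)[0])
pl=p[v,u].astype(int);bright=(pl.min(1)>170)&(L[:,2]>.028)&(L[:,2]<.04);st(bright,'bright')
box=(L[:,2]>.036)&(L[:,2]<.043);st(box,'boxtop')
crop(p,270,190,590,330,2.4,'w3c')
E
```

```text
rib 1355 x [-0.0163  0.0082  0.0312] y [0.0435 0.0533 0.0598] z [0.0431 0.0475 0.1533]
lid 14107 x [-0.0195  0.0006  0.0195] y [-0.0755 -0.004   0.0783] z [0.0311 0.0329 0.0349]
lid plane [0.00176425 0.00647452 0.03292679]
bright 7890 x [-0.0242  0.0034  0.0278] y [-0.0004  0.0345  0.0791] z [0.0316 0.0332 0.0368]
boxtop 3180 x [-0.0258  0.0231  0.0297] y [-0.0805 -0.0536  0.0752] z [0.0361 0.039  0.0411]
```

View pics/w3c.png

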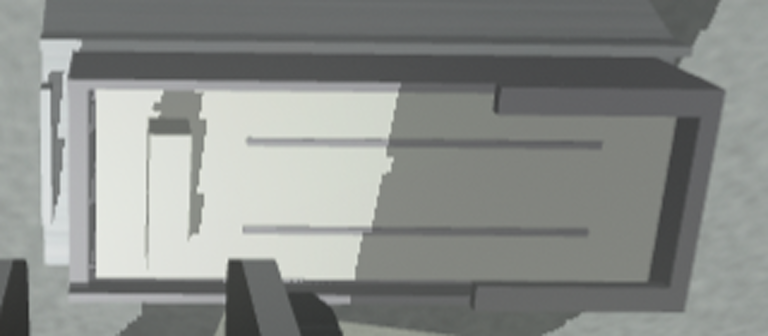

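```bash
python3 - <<'E'
from h import *
p,d,c=load('wrist','w3');P,u,v=cloud(c,d)
B=np.stack([bx,by,n],1);L=(P-S)@B
m=(L[:,2]>.0455)&(L[:,2]<.0495)&(L[:,1]>.03)&(L[:,1]<.075)&(abs(L[:,0])<.022);a=L[m]
print(len(a),np.percentile(a,[2,50,98],axis=0).round(4))
E
```

```text
994 [[-0.016   0.0499  0.0459]
 [ 0.0021  0.0547  0.0472]
 [ 0.0189  0.0594  0.0485]]
```

```bash
python3 - <<'E'
from h import *
T=Rt(-bx,-n);g=S+.0015*bx+.0547*by
plan([(g+.27*n,T,1),(g+.2085*n,T,2)])
E
```

```text
[0.02, 0.0435, 0.0114] [0.001, 0.002, 0.006] | p [ 0.592 -0.254  0.306] marg 0.53 err 0.0 sp 1.0
[0.0, 0.0308, 0.0] [0.0, 0.0, 0.0] | p [ 0.579 -0.254  0.278] marg 0.59 err 0.0 sp 0.5
[0.0, 0.0308, 0.0] [0.0, 0.0, 0.0] | p [ 0.566 -0.254  0.25 ] marg 0.65 err 0.0 sp 0.5
```

```bash
python3 -m crank '[[-0.4,[0.02,0.0435,0.0114],[0.001,0.002,0.006]],[-0.4,[0,0.03,0],[0,0,0]],[-0.4,[0,0.02,0],[0,0,0]],[-0.4,[0,0.0115,0],[0,0,0]],[-0.4,[0,0,0],[0,0,0]]]'
python3 - <<'E'
from h import *
log();T=Rt(-bx,-n);g=S+.0015*bx+.0547*by
print(delta(T,g+.2085*n)); p,d,c=snap('wrist','w4')
E
```

```text
time_s: 7.1
tcp_pos: [0.5668, -0.2538, 0.2501]
tool_rot: [0.153, -0.69, 0.69, 0.153]
force: [-0.6, 0.3, -0.6]
width: 0.301
(array([ 0.0003, -0.0001,  0.0005]), array([-0.0002,  0.0007, -0.0001]))
```

View pics/w4.png

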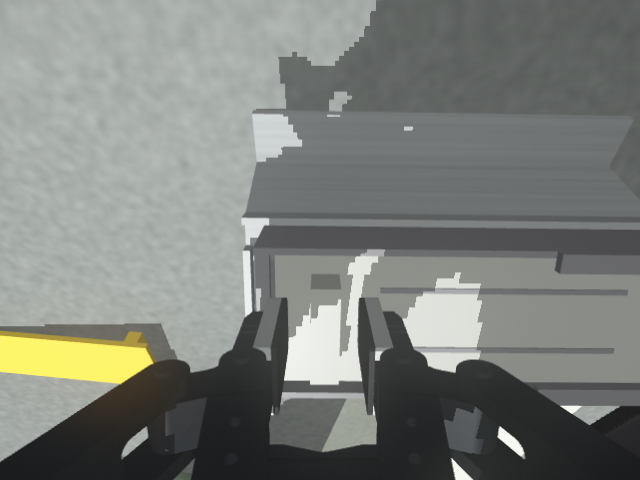

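```bash
python3 -m crank '[[-1,[0,0,0],[0,0,0]],[-1,[0,0,0],[0,0,0]],[-1,[0,0,0],[0,0,0]]]'
python3 - <<'E'
from h import *
log();p,d,c=snap('wrist','w5');A,P,s=tool();print(s['force'],s['ft_torque'],np.array((P-S)@np.stack([bx,by,n],1)))
E
```

```text
time_s: 7.52
tcp_pos: [0.5668, -0.2543, 0.2508]
tool_rot: [0.153, -0.69, 0.691, 0.153]
force: [2.6, 1.6, 6.4]
width: 0.093
[2.46348615 1.3761287  5.31639679] [ 0.25173799 -0.36674717 -0.2628381 ] [0.00161121 0.05475373 0.20905948]
```

View pics/w5.png

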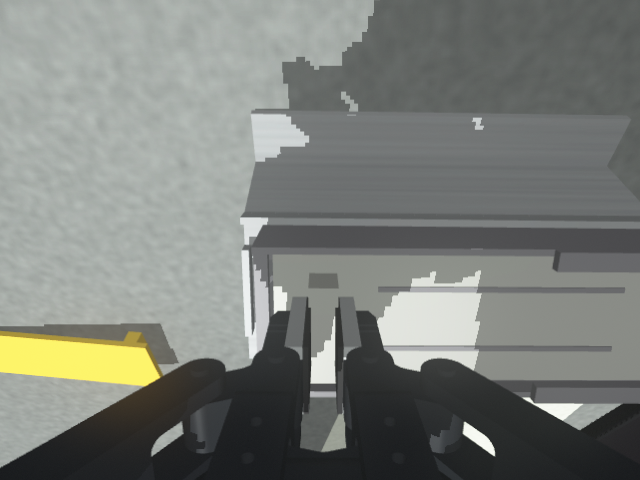

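```bash
python3 -m crank '[[-1,[0,-0.0036,0.005],[-0.028,0,0]],[-1,[0,-0.0036,0.005],[-0.028,0,0]],[-1,[0,0,0],[0,0,0]]]'
python3 - <<'E'
from h import *
p,d,c=snap('wrist','w6');A,P,s=tool();B=np.stack([bx,by,n],1);print(s['force']@B,s['ft_torque'],(P-S)@B, R.from_matrix(Rt(-bx,-n).T@A).as_rotvec())
E
```

```text
time_s: 7.95
tcp_pos: [0.5692, -0.2656, 0.2566]
tool_rot: [-0.148, 0.709, -0.671, -0.158]
force: [0.6, -0.4, -1.2]
width: 0.099
[ 0.37266534 -1.1333848   0.30011116] [-0.34613465 -0.41721136  0.05601911] [0.00133533 0.04377186 0.21514561] [-0.05571941  0.00160181 -0.00016225]
```

View pics/w6.png

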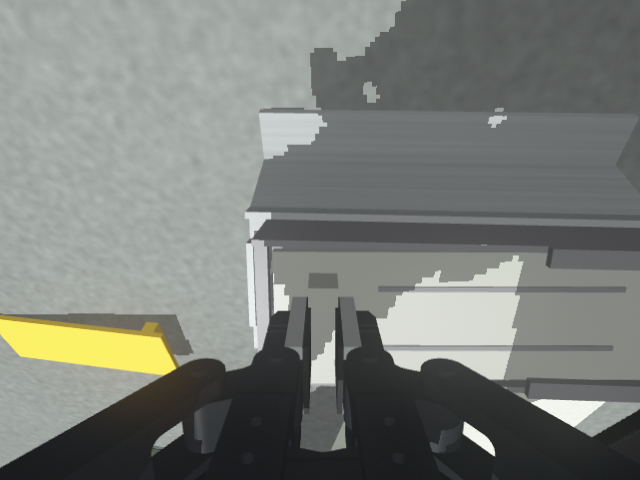

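```bash
python3 -m crank '[[-1,[0,0.0005,-0.01],[0,0,0]],[-1,[0,0.001,-0.02],[0,0,0]],[-1,[0,0.001,-0.02],[0,0,0]],[-1,[0,0.0006,-0.014],[0,0,0]],[-1,[0,0,0],[0,0,0]]]'
python3 - <<'E'
from h import *
p,d,c=snap('wrist','w7');A,P,s=tool();B=np.stack([bx,by,n],1);print(s['force']@B,s['ft_torque'],(P-S)@B, R.from_matrix(Rt(-bx,-n).T@A).as_rotvec())
E
```

```text
time_s: 8.62
tcp_pos: [0.5697, -0.199, 0.257]
tool_rot: [-0.149, 0.709, -0.671, -0.157]
force: [0.4, -1.3, -0.5]
width: 0.095
[ 0.80800217  0.57782822 -1.12289231] [ 0.00655662 -0.58776712  0.01570948] [0.0015344  0.10889628 0.21582949] [-5.49245513e-02  1.30621022e-05 -2.80841266e-04]
```

View pics/w7.png

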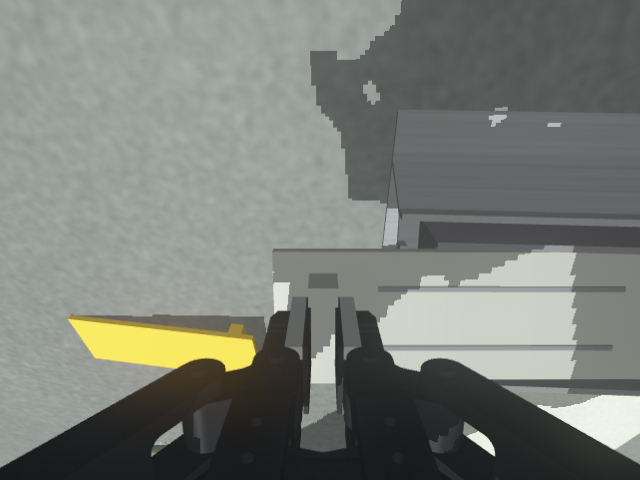

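```bash
python3 - <<'E'
from h import *
A,p,s=tool();D=Rt([-1,0,0],[0,0,-1])
plan([(p+.06*n,A,2),(np.array([.47,-.045,.24]),D,5),(np.array([.47,-.045,.1805]),D,2)])
E
```

```text
[0.0, -0.03, -0.0016] [0.0, 0.0, 0.0] | p [ 0.582 -0.2    0.284] marg 0.59 err 0.0 sp 0.5
[0.0, -0.03, -0.0016] [0.0, 0.0, 0.0] | p [ 0.595 -0.2    0.311] marg 0.53 err 0.0 sp 0.5
[0.0166, 0.0252, -0.0297] [0.011, -0.002, 0.087] | p [ 0.57  -0.169  0.297] marg 0.7 err 0.0 sp 1.4
[0.0187, 0.0233, -0.03] [0.011, -0.002, 0.087] | p [ 0.545 -0.138  0.283] marg 0.68 err 0.0 sp 1.4
[0.0205, 0.0213, -0.0303] [0.011, -0.002, 0.087] | p [ 0.52  -0.107  0.269] marg 0.56 err 0.0 sp 1.4
[0.0222, 0.0191, -0.0305] [0.011, -0.002, 0.087] | p [ 0.495 -0.076  0.254] marg 0.44 err 0.0 sp 1.4
[0.0237, 0.0167, -0.0308] [0.011, -0.002, 0.087] | p [ 0.47  -0.045  0.24 ] marg 0.33 err 0.0 sp 1.4
[0.0, 0.0298, 0.0] [0.0, 0.0, 0.0] | p [ 0.47  -0.045  0.21 ] marg 0.3 err 0.0 sp 0.5
[0.0, 0.0298, 0.0] [0.0, 0.0, 0.0] | p [ 0.47  -0.045  0.18 ] marg 0.23 err 0.0 sp 0.5
```

```bash
python3 -m crank '[[-1,[0,-0.035,-0.0016],[0,0,0]],[-1,[0,-0.035,-0.0016],[0,0,0]],[-1,[0.0166,0.015,-0.0297],[0.011,-0.002,0.087]],[-1,[0.0187,0.015,-0.03],[0.011,-0.002,0.087]],[-1,[0.0205,0.02,-0.0303],[0.011,-0.002,0.087]]]'
python3 -m crank '[[-1,[0.0222,0.02,-0.0305],[0.011,-0.002,0.087]],[-1,[0.0237,0.017,-0.031],[0.011,-0.002,0.087]],[-1,[0,0.01,0],[0,0,0]],[-1,[0,0,0],[0,0,0]]]'
python3 - <<'E'
from h import *
log()
A,p,s=tool();D=Rt([-1,0,0],[0,0,-1]);print(s['joint_positions'].round(2))
w,d,c=snap('wrist','w8')
P,u,v=cloud(c,d)
k=(v<330)&(u>200)&(P[:,2]>.02)&(P[:,2]<.11);a=P[k]
import sys
C=np.c_[a[:,:2],np.ones(len(a))]
for i in range(4):
    m=np.linalg.lstsq(C,a[:,2],rcond=None)[0];r=abs(a[:,2]-C@m);C=C[r<.003];a=a[r<.003]
print('lid plane',m,len(a),'z mean',a[:,2].mean(),a.min(0),a.max(0))
print('tips z',p[2]-.173)
plan([(np.array([.47,-.045,.1815]),D,3)])
E
```

```text
time_s: 9.3
tcp_pos: [0.5311, -0.1089, 0.2959]
tool_rot: [-0.058, 0.712, -0.697, -0.063]
force: [1.2, -0.2, -2.2]
width: 0.095
time_s: 9.8
tcp_pos: [0.4821, -0.0474, 0.2558]
tool_rot: [-0.0, -0.706, 0.708, 0.002]
force: [0.1, 0.2, -1.8]
width: 0.094
[ 0.29  0.56 -0.41  2.07  0.39  0.59 -1.97]
lid plane [-0.01747838  0.01393886  0.08993543] 18375 z mean 0.0796801107264129 [ 0.4747103  -0.16729051  0.07591175] [ 0.50729876 -0.0303709   0.08351891]
tips z 0.08278821026869088
[0.0041, 0.0249, -0.0009] [-0.001, -0.001, 0.001] | p [ 0.478 -0.047  0.231] marg 0.34 err 0.0 sp 0.5
[0.0041, 0.0249, -0.0009] [-0.001, -0.001, 0.001] | p [ 0.474 -0.046  0.206] marg 0.3 err 0.0 sp 0.5
[0.0041, 0.0249, -0.0009] [-0.001, -0.001, 0.001] | p [ 0.47  -0.045  0.182] marg 0.24 err 0.0 sp 0.5
```

View pics/w8.png

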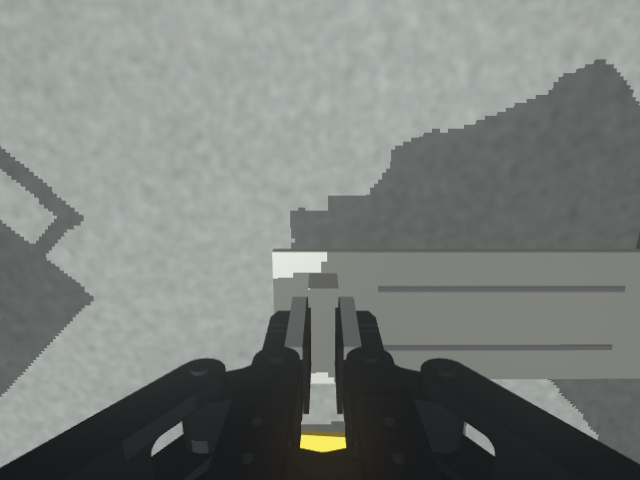

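```bash
python3 -m crank '[[-1,[0,0.035,0],[0.012,0,0]],[-1,[0,0.025,0],[0,0,0]],[-1,[0,0.014,0],[0,0,0]],[-1,[0,0,0],[0,0,0]]]'
python3 -c "
from h import *
A,p,s=tool();print(p,s['force'],s['ft_torque'])"
```

```text
time_s: 10.35
tcp_pos: [0.4817, -0.0476, 0.1817]
tool_rot: [-0.0, -0.702, 0.712, 0.002]
force: [-0.0, 0.4, -0.3]
width: 0.096
[ 0.48173864 -0.04756298  0.18168446] [-0.02205414  0.38849931 -0.29818712] [ 0.0318421   0.03308627 -0.0053694 ]
```

```bash
python3 -m crank '[[-1,[0,0.0018,0],[0,0,0]],[-1,[0,0,0],[0,0,0]]]'
python3 -c "
from h import *
A,p,s=tool();print(p,s['force'],s['ft_torque'])"
```

```text
time_s: 10.6
tcp_pos: [0.4818, -0.0474, 0.1809]
tool_rot: [-0.001, -0.702, 0.712, 0.001]
force: [-0.5, 0.1, -0.6]
width: 0.097
[ 0.48178747 -0.04740127  0.18088701] [-0.51084155  0.06243063 -0.62926928] [ 0.06551844 -0.00501533 -0.06660461]
```

```bash
python3 -m crank '[[-0.4,[0,0,0],[0,0,0]],[-0.4,[0,0,0],[0,0,0]],[-0.4,[0,-0.04,0],[0,0,0]],[-0.4,[0,-0.06,0],[0,0,0]]]'
python3 - <<'E'
from h import *
from pour import *
log()
A,p,s=tool()
T=Rt(-by,-n);g=S+YG*by
plan([(g+n*.30,T,10)])
w,d,c=snap('top','t2');crop(w,320,220,500,340,4.4,'t2c')
P,u,v=cloud(c,d);k=(P[:,2]>.0015)&(P[:,2]<.03)&(P[:,0]>.43)&(P[:,0]<.53)&(P[:,1]>-.2)&(P[:,1]<.03);a=P[k];print(len(a),np.percentile(a,[1,50,99],axis=0).round(4))
E
```

```text
time_s: 11.1
tcp_pos: [0.4812, -0.0458, 0.2806]
tool_rot: [0.001, -0.703, 0.712, 0.002]
force: [1.0, -0.9, 0.5]
width: 0.298
[-0.0123, -0.005, 0.0279] [-0.035, -0.155, -0.033] | p [ 0.493 -0.074  0.286] marg 0.44 err 0.0 sp 1.9
[-0.0077, -0.0064, 0.0292] [-0.035, -0.155, -0.033] | p [ 0.506 -0.101  0.291] marg 0.5 err 0.0 sp 1.7
[-0.0029, -0.0076, 0.0298] [-0.035, -0.155, -0.033] | p [ 0.518 -0.129  0.297] marg 0.57 err 0.0 sp 1.6
[0.002, -0.0086, 0.0296] [-0.035, -0.155, -0.033] | p [ 0.53  -0.157  0.302] marg 0.65 err 0.0 sp 1.5
[0.0068, -0.0095, 0.0286] [-0.035, -0.155, -0.033] | p [ 0.543 -0.185  0.307] marg 0.72 err 0.0 sp 1.5
[0.0114, -0.0101, 0.0268] [-0.035, -0.155, -0.033] | p [ 0.555 -0.213  0.313] marg 0.7 err 0.0 sp 1.4
[0.0158, -0.0106, 0.0243] [-0.035, -0.155, -0.033] | p [ 0.567 -0.241  0.318] marg 0.6 err 0.0 sp 1.4
[0.0196, -0.0108, 0.0212] [-0.035, -0.155, -0.033] | p [ 0.579 -0.268  0.323] marg 0.5 err 0.0 sp 1.4
[0.023, -0.0108, 0.0175] [-0.035, -0.155, -0.033] | p [ 0.592 -0.296  0.329] marg 0.4 err 0.0 sp 1.5
[0.0258, -0.0105, 0.0134] [-0.035, -0.155, -0.033] | p [ 0.604 -0.324  0.334] marg 0.31 err 0.0 sp 1.5
161 [[ 0.4304 -0.1991  0.0015]
 [ 0.488  -0.1772  0.0035]
 [ 0.5281  0.0291  0.0076]]
```

View pics/t2c.png

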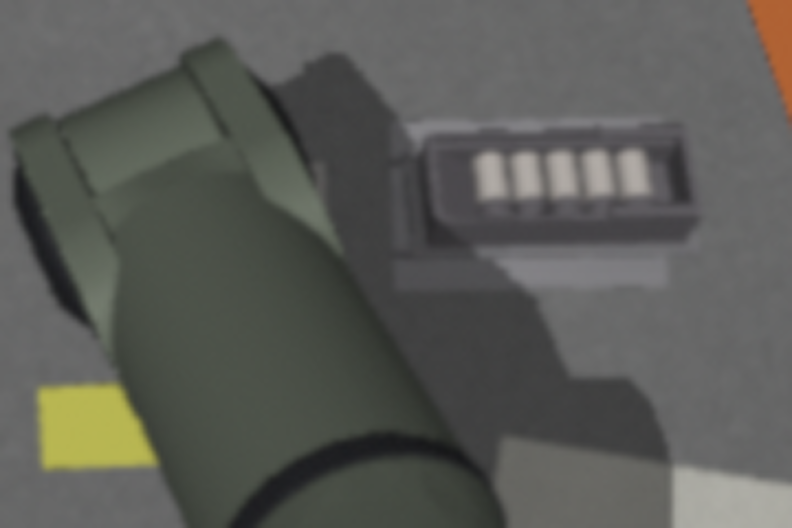

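```bash
python3 -m crank '[[0,[-0.0123,-0.01,0.0279],[-0.035,-0.155,-0.033]],[1,[-0.0077,-0.0064,0.0292],[-0.035,-0.155,-0.033]],[1,[-0.0029,-0.0076,0.0298],[-0.035,-0.155,-0.033]],[1,[0.002,-0.0086,0.0296],[-0.035,-0.155,-0.033]],[1,[0.0068,-0.0095,0.0286],[-0.035,-0.155,-0.033]]]'
python3 -m crank '[[1,[0.0114,-0.0101,0.0268],[-0.035,-0.155,-0.033]],[1,[0.0158,-0.0106,0.0243],[-0.035,-0.155,-0.033]],[1,[0.0196,-0.0108,0.0212],[-0.035,-0.155,-0.033]],[1,[0.023,-0.0108,0.0175],[-0.035,-0.155,-0.033]],[1,[0.0258,-0.0105,0.0134],[-0.035,-0.155,-0.033]]]'
python3 - <<'E'
from h import *
from pour import *
log()
A,p,s=tool();print(s['joint_positions'].round(2))
T=Rt(-by,-n);g=S+YG*by
print(delta(T,g+.3*n))
snap('wrist','w9')
w,d,c=snap('top','t3');crop(w,250,220,430,340,4.4,'t3c')
P,u,v=cloud(c,d);k=(P[:,2]>.0015)&(P[:,2]<.03)&(P[:,0]>.43)&(P[:,0]<.53)&(P[:,1]>-.2)&(P[:,1]<.03);a=P[k];print(len(a),np.percentile(a,[1,50,99],axis=0).round(4))
E
```

```text
time_s: 11.78
tcp_pos: [0.5432, -0.1863, 0.3124]
tool_rot: [-0.326, 0.706, -0.593, 0.208]
force: [-0.2, 0.1, -0.3]
width: 1.002
time_s: 12.4
tcp_pos: [0.6044, -0.3252, 0.339]
tool_rot: [0.598, -0.595, 0.378, -0.381]
force: [0.1, 0.4, 0.6]
width: 0.998
[ 0.76  0.89 -0.75  1.27  0.6   1.63 -0.01]
(array([-0.0012,  0.0049,  0.0016]), array([0.    , 0.0054, 0.0005]))
1441 [[ 0.4315 -0.1973  0.0015]
 [ 0.4817 -0.0951  0.0041]
 [ 0.5278  0.0274  0.0203]]
```

View pics/w9.png

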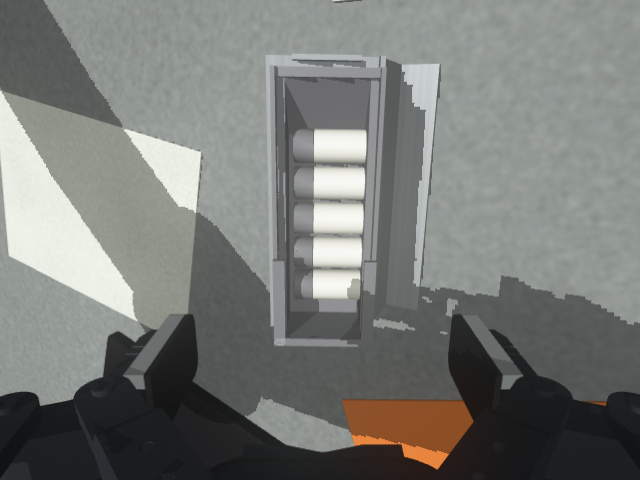

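View pics/t3c.png

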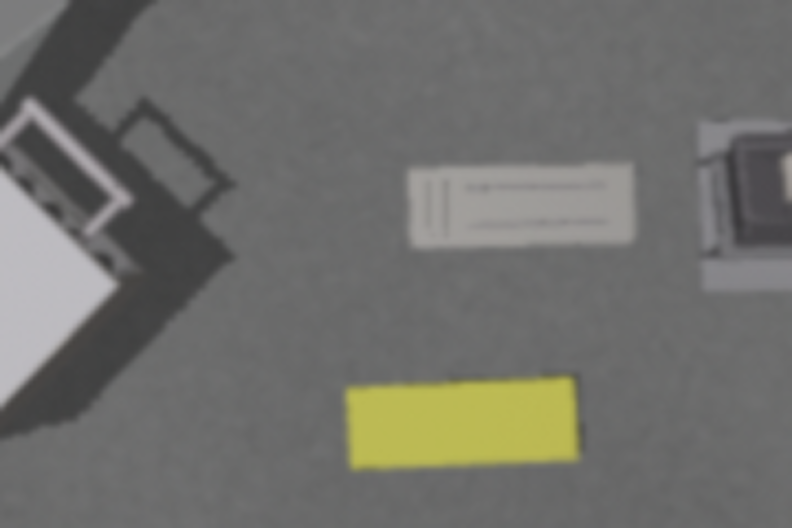

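```bash
python3 - <<'E'
from h import *
p,d,c=load('wrist','w9');P,u,v=cloud(c,d);B=np.stack([bx,by,n],1);L=(P-S)@B
k=(v<350)&(u>200)&(u<450)
L=L[k]
m=(L[:,2]>.034)&(L[:,2]<.044)&(abs(L[:,0])<.045)&(abs(L[:,1])<.1);a=L[m]
for lo,hi in((-.07,-.03),(-.02,.06)):
    b=a[(a[:,1]>lo)&(a[:,1]<hi)];print('x ext',np.percentile(b[:,0],[.5,99.5]).round(4),b[:,2].mean().round(4),len(b))
b=a[abs(a[:,0])<.02];print('y ends',np.percentile(a[:,1],[.5,99.5]).round(4))
m=(L[:,2]>.03)&(L[:,2]<.037)&(abs(L[:,0])<.02)&(L[:,1]>.06);print('lip',np.percentile(L[m],[2,50,98],axis=0).round(4))
E
```

```text
x ext [-0.0312  0.0288] 0.0394 1528
x ext [-0.0306  0.0299] 0.0364 1448
y ends [-0.0799  0.079 ]
lip [[-0.0193  0.0745  0.0306]
 [-0.      0.077   0.0333]
 [ 0.0193  0.0794  0.0347]]
```

```bash
python3 -m crank '[[1,[-0.0012,0.05,0.0016],[0,0.0054,0]],[1,[0,0.045,0],[0,0,0]],[1,[0,0.031,0],[0,0,0]],[1,[0,0,0],[0,0,0]]]'
python3 - <<'E'
from h import *
from pour import *
log();T=Rt(-by,-n);g=S+YG*by-.0005*bx;print(delta(T,g+.179*n))
s=get_state();print(s['force']);snap('wrist','w10')
E
```

```text
time_s: 13.0
tcp_pos: [0.5515, -0.3228, 0.2225]
tool_rot: [-0.595, 0.598, -0.381, 0.378]
force: [0.0, 0.5, 0.2]
width: 1.002
(array([ 0.0012, -0.002 , -0.0002]), array([ 0.0013, -0.0052, -0.0016]))
[0.02268184 0.47214497 0.16814047]
```

View pics/w10.png

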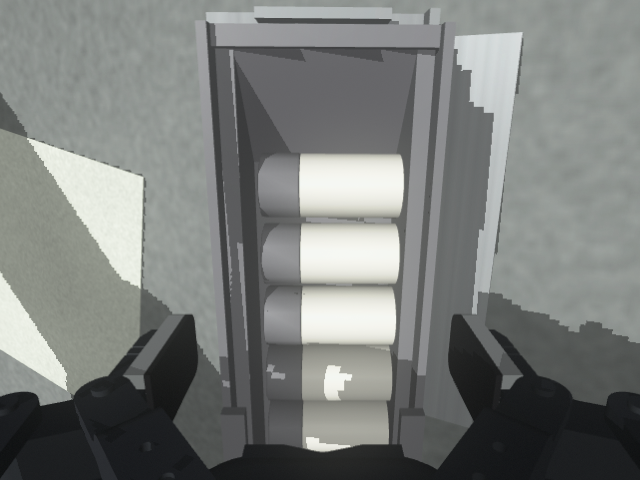

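```bash
python3 -m crank '[[0,[0,-0.001,0],[0,-0.004,0]],[-1,[0,0,0],[0,0,0]],[-1,[0,0,0],[0,0,0]],[-1,[0,0,0],[0,0,0]]]'
python3 - <<'E'
from h import *
from pour import *
log();T=Rt(-by,-n);g=S+YG*by-.0005*bx;print(delta(T,g+.179*n))
s=get_state();print(s['force'],s['ft_torque'],s['joint_positions'].round(3))
E
```

```text
time_s: 13.55
tcp_pos: [0.5534, -0.3227, 0.227]
tool_rot: [-0.596, 0.596, -0.381, 0.38]
force: [-6.4, 2.5, 17.0]
width: 0.688
(array([ 0.0013,  0.0028, -0.    ]), array([-0.0014, -0.0013,  0.0007]))
[-6.4481297   2.48763526 17.04906848] [ 0.37413895  2.20972994 -0.47756392] [ 0.811  0.96  -0.719  1.482  0.667  1.406 -0.09 ]
```

```bash
python3 -m crank '[[-1,[0,-0.012,0],[0,0,0]],[-1,[0,-0.02,0],[0,0,0]],[-1,[0,0,0],[0,0,0]]]'
python3 - <<'E'
from h import *
from pour import *
log();T=Rt(-by,-n);g=S+YG*by-.0005*bx;print(delta(T,g+.179*n))
s=get_state();print(s['force'],s['ft_torque'],s['joint_positions'].round(3))
snap('wrist','w11')
w,d,c=snap('scene','s2');crop(w,90,150,270,270,4.4,'s2c')
E
```

```text
time_s: 13.92
tcp_pos: [0.5679, -0.3226, 0.2559]
tool_rot: [0.596, -0.595, 0.382, -0.381]
force: [0.1, 0.3, -2.8]
width: 0.692
(array([ 0.0014,  0.0352, -0.0011]), array([-0.005 , -0.0006,  0.0009]))
[ 0.07818528  0.31223656 -2.8402348 ] [-0.01002165 -0.74277649  0.01532133] [ 0.799  0.939 -0.729  1.434  0.645  1.459 -0.07 ]
```

View pics/w11.png

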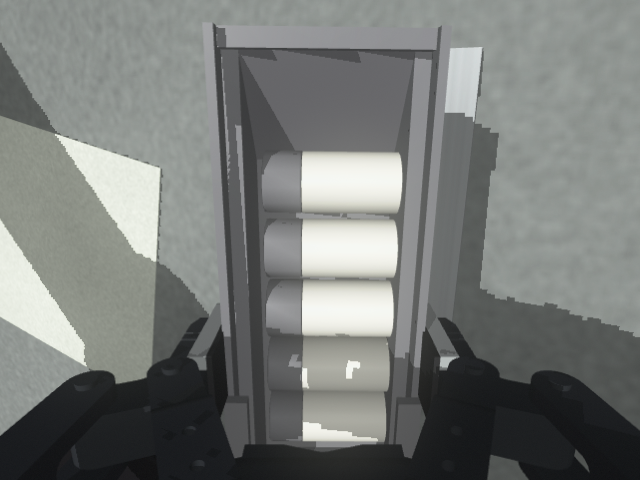

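View pics/s2c.png

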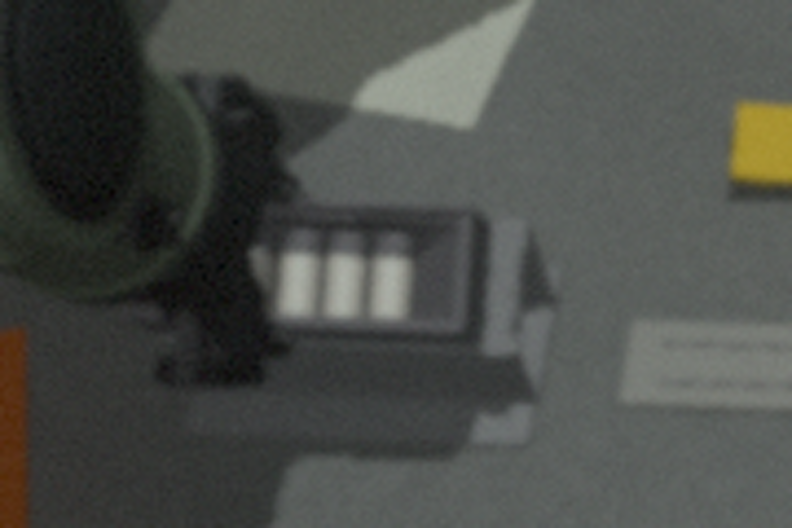

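```bash
sed -i 's/^YG,ZG=.*/YG,ZG=-.0137,.182/' pour.py; cat > plan1.py <<'E'
from h import *
from pour import *
az=np.arctan2(xc[1],xc[0])
def pose(th,o=.065,z=.215,y=0.):
    lip=F-xc*o+yc*y+np.array([0,0,z]);BR=boxR(az,np.radians(th));return tcp(lip2box(lip,BR),BR)
if __name__=='__main__':
    A,p,s=tool()
    up=p+np.array([0,.03,.13])
    p1,R1=pose(0,z=.27)
    plan([(up,A,3),(p1,R1,10),(*pose(8,z=.25),1)]+[(*pose(t),1) for t in range(16,81,8)])
E
python3 plan1.py
```

```text
[-0.01, -0.0393, -0.0182] [0.0, 0.0, 0.0] | p [ 0.567 -0.313  0.297] marg 0.42 err 0.0 sp 0.4
[-0.01, -0.0393, -0.0182] [0.0, 0.0, 0.0] | p [ 0.567 -0.303  0.341] marg 0.36 err 0.0 sp 0.5
[-0.01, -0.0393, -0.0182] [0.0, 0.0, 0.0] | p [ 0.567 -0.293  0.384] marg 0.3 err 0.0 sp 0.5
[-0.0462, -0.0087, 0.0107] [0.041, -0.076, -0.017] | p [ 0.58  -0.247  0.387] marg 0.34 err 0.0 sp 0.3
[-0.0451, -0.009, 0.0146] [0.041, -0.076, -0.017] | p [ 0.594 -0.2    0.391] marg 0.38 err 0.0 sp 0.4
[-0.0437, -0.0091, 0.0183] [0.041, -0.076, -0.017] | p [ 0.607 -0.154  0.394] marg 0.41 err 0.0 sp 0.4
[-0.042, -0.0089, 0.022] [0.041, -0.076, -0.017] | p [ 0.62  -0.108  0.398] marg 0.44 err 0.0 sp 0.4
[-0.0401, -0.0086, 0.0255] [0.041, -0.076, -0.017] | p [ 0.634 -0.062  0.401] marg 0.46 err 0.0 sp 0.5
[-0.0378, -0.0082, 0.0288] [0.041, -0.076, -0.017] | p [ 0.647 -0.015  0.404] marg 0.48 err 0.0 sp 0.5
[-0.0354, -0.0075, 0.0319] [0.041, -0.076, -0.017] | p [0.661 0.031 0.408] marg 0.5 err 0.0 sp 0.5
[-0.0327, -0.0067, 0.0348] [0.041, -0.076, -0.017] | p [0.674 0.077 0.411] marg 0.5 err 0.0 sp 0.6
[-0.02
[... 417 characters left out ...]
14] | p [0.653 0.218 0.387] marg 0.63 err 0.0 sp 0.8
[-0.0215, -0.0113, -0.0] [-0.0, -0.0, -0.14] | p [0.636 0.235 0.389] marg 0.62 err 0.0 sp 0.9
[-0.0215, -0.0113, 0.0] [0.0, -0.0, -0.14] | p [0.62  0.253 0.387] marg 0.57 err 0.0 sp 0.8
[-0.0215, -0.0113, 0.0] [-0.0, -0.0, -0.14] | p [0.603 0.27  0.382] marg 0.5 err 0.0 sp 0.8
[-0.0215, -0.0113, 0.0] [-0.0, -0.0, -0.14] | p [0.587 0.286 0.373] marg 0.41 err 0.0 sp 0.7
[-0.0215, -0.0113, -0.0] [-0.0, 0.0, -0.14] | p [0.572 0.301 0.362] marg 0.32 err 0.0 sp 0.8
[-0.0215, -0.0113, 0.0] [-0.0, 0.0, -0.14] | p [0.559 0.315 0.347] marg 0.22 err 0.0 sp 0.8
[-0.0215, -0.0113, -0.0] [0.0, 0.0, -0.14] | p [0.546 0.328 0.331] marg 0.11 err 0.0 sp 0.8
```

```bash
python3 -m crank '[[-1,[-0.01,-0.039,-0.018],[0,0,0]],[-1,[-0.01,-0.039,-0.018],[0,0,0]],[-1,[-0.01,-0.039,-0.018],[0,0,0]],[-1,[-0.03,-0.009,0.007],[0.041,-0.076,-0.017]],[-1,[-0.046,-0.009,0.012],[0.041,-0.076,-0.017]]]'
python3 -m crank '[[-1,[-0.045,-0.009,0.016],[0.041,-0.076,-0.017]],[-1,[-0.044,-0.009,0.019],[0.041,-0.076,-0.017]],[-1,[-0.042,-0.009,0.022],[0.041,-0.076,-0.017]],[-1,[-0.04,-0.0086,0.0255],[0.041,-0.076,-0.017]],[-1,[-0.038,-0.008,0.029],[0.041,-0.076,-0.017]]]'
python3 - <<'E'
from h import *
from pour import *
from plan1 import *
log();s=get_state();print(s['joint_positions'].round(2))
p1,R1=pose(0,z=.27);plan([(p1,R1,4)])
E
```

```text
time_s: 14.65
tcp_pos: [0.588, -0.2154, 0.3916]
tool_rot: [0.617, -0.538, 0.365, -0.443]
force: [1.0, 0.3, -3.5]
width: 0.693
time_s: 15.28
tcp_pos: [0.6387, 0.0222, 0.4132]
tool_rot: [0.649, -0.379, 0.312, -0.582]
force: [1.4, -0.4, -3.0]
width: 0.687
[ 0.45  0.75 -1.    1.46  0.6   1.41 -0.05]
[-0.0234, -0.0046, 0.0321] [0.031, -0.056, -0.013] | p [0.654 0.059 0.414] marg 0.49 err 0.0 sp 0.5
[-0.0215, -0.0038, 0.0335] [0.031, -0.056, -0.013] | p [0.67  0.096 0.416] marg 0.49 err 0.0 sp 0.5
[-0.0195, -0.003, 0.0348] [0.031, -0.056, -0.013] | p [0.685 0.133 0.417] marg 0.49 err 0.0 sp 0.5
[-0.0175, -0.0021, 0.0359] [0.031, -0.056, -0.013] | p [0.701 0.169 0.418] marg 0.49 err 0.0 sp 0.5
```

```bash
python3 -m crank '[[-1,[-0.0234,-0.0046,0.0321],[0.031,-0.056,-0.013]],[-1,[-0.0215,-0.0038,0.0335],[0.031,-0.056,-0.013]],[-1,[-0.0195,-0.003,0.0348],[0.031,-0.056,-0.013]],[-1,[-0.0175,-0.002,0.036],[0.031,-0.056,-0.013]],[-1,[0,0,0],[0,0,0]]]'
python3 - <<'E'
from h import *
from pour import *
from plan1 import *
log();s=get_state();print(s['joint_positions'].round(2),delta(*pose(0,z=.27)[::-1]))
snap('wrist','w12');snap('scene','s3')
plan([(*pose(t,z=max(.215,.27-.01*t)),1) for t in range(9,76,9)])
E
```

```text
time_s: 15.9
tcp_pos: [0.7012, 0.1713, 0.417]
tool_rot: [0.652, -0.274, 0.273, -0.651]
force: [-0.1, -0.4, -4.3]
width: 0.694
[ 0.19  0.85 -1.02  1.26  0.71  1.4   0.  ] (array([ 0.0012, -0.001 , -0.0015]), array([ 0.0018,  0.0016, -0.0004]))
[-0.0259, 0.0418, 0.0008] [0.004, -0.003, -0.156] | p [0.684 0.187 0.375] marg 0.55 err 0.0 sp 1.1
[-0.0243, -0.0124, -0.0] [-0.0, -0.0, -0.157] | p [0.666 0.205 0.384] marg 0.59 err 0.0 sp 0.9
[-0.0243, -0.0124, 0.0] [-0.0, -0.0, -0.157] | p [0.647 0.225 0.388] marg 0.63 err 0.0 sp 0.9
[-0.0243, -0.0124, -0.0] [0.0, 0.0, -0.157] | p [0.628 0.244 0.388] marg 0.59 err 0.0 sp 1.0
[-0.0243, -0.0124, -0.0] [0.0, 0.0, -0.157] | p [0.609 0.263 0.384] marg 0.52 err 0.0 sp 0.9
[-0.0243, -0.0124, 0.0] [-0.0, 0.0, -0.157] | p [0.591 0.282 0.376] marg 0.43 err 0.0 sp 0.8
[-0.0243, -0.0124, -0.0] [0.0, 0.0, -0.157] | p [0.574 0.299 0.363] marg 0.33 err 0.0 sp 0.8
[-0.0243, -0.0124, 0.0] [0.0, -0.0, -0.157] | p [0.559 0.315 0.347] marg 0.21 err 0.0 sp 0.9
```

View pics/w12.png

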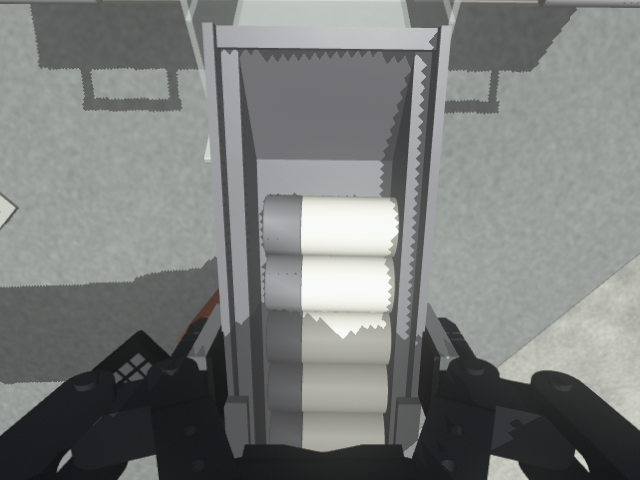

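View pics/s3.png

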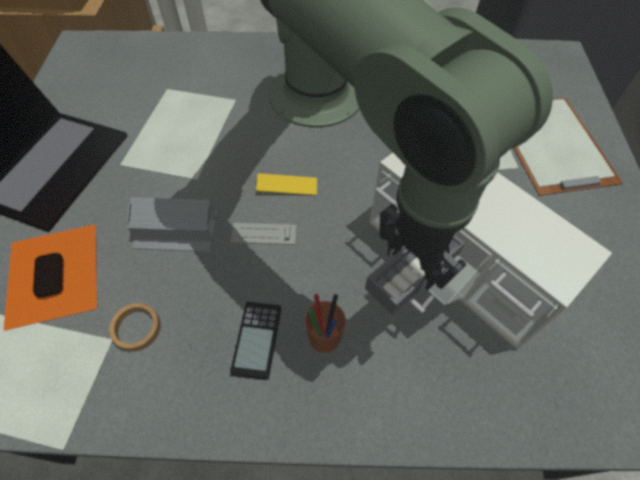

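```bash
python3 -m crank '[[-1,[-0.026,0.035,0],[0,0,-0.155]],[-1,[-0.0243,-0.0075,0],[0,0,-0.157]],[-1,[-0.0243,-0.0124,0],[0,0,-0.157]],[-1,[-0.0243,-0.0124,0],[0,0,-0.157]],[-1,[-0.0243,-0.0124,0],[0,0,-0.157]]]'
python3 - <<'E'
from h import *
from pour import *
from plan1 import *
log();s=get_state();print(s['joint_positions'].round(2),margin(s['joint_positions']),delta(*pose(45)[::-1]))
plan([(*pose(t),1) for t in range(52,81,4)])
E
```

```text
time_s: 16.62
tcp_pos: [0.6093, 0.2615, 0.3875]
tool_rot: [0.708, -0.004, 0.505, -0.494]
force: [0.3, 0.1, -3.5]
width: 0.69
[-0.2   0.69 -0.72  1.61  1.27  1.39 -0.59] 0.5371357131140289 (array([-0.0034,  0.0014,  0.0012]), array([ 0.0054, -0.003 ,  0.0048]))
[-0.022, -0.0087, 0.0011] [0.006, -0.003, -0.117] | p [0.595 0.278 0.378] marg 0.48 err 0.0 sp 0.7
[-0.0105, -0.006, -0.0] [0.0, 0.0, -0.07] | p [0.587 0.286 0.373] marg 0.43 err 0.0 sp 0.4
[-0.0105, -0.006, -0.0] [0.0, 0.0, -0.07] | p [0.58  0.294 0.368] marg 0.39 err 0.0 sp 0.4
[-0.0105, -0.006, 0.0] [-0.0, 0.0, -0.07] | p [0.572 0.301 0.362] marg 0.34 err 0.0 sp 0.4
[-0.0105, -0.006, -0.0] [-0.0, -0.0, -0.07] | p [0.565 0.308 0.355] marg 0.29 err 0.0 sp 0.4
[-0.0105, -0.006, 0.0] [-0.0, -0.0, -0.07] | p [0.559 0.315 0.347] marg 0.24 err 0.0 sp 0.4
[-0.0105, -0.006, -0.0] [0.0, -0.0, -0.07] | p [0.552 0.322 0.339] marg 0.18 err 0.0 sp 0.4
[-0.0105, -0.006, 0.0] [-0.0, 0.0, -0.07] | p [0.546 0.328 0.331] marg 0.13 err 0.0 sp 0.4
```

```bash
python3 -c "
from plan1 import *
plan([(*pose(52,z=.205),1),(*pose(57,z=.198),1),(*pose(61,z=.198),1),(*pose(65,z=.198),1)])"
```

```text
[-0.0291, -0.0017, 0.0011] [0.006, -0.003, -0.117] | p [0.595 0.278 0.368] marg 0.48 err 0.0 sp 0.8
[-0.0188, -0.0031, -0.0] [0.0, 0.0, -0.087] | p [0.585 0.288 0.355] marg 0.43 err 0.0 sp 0.5
[-0.0105, -0.006, -0.0] [-0.0, 0.0, -0.07] | p [0.578 0.296 0.35 ] marg 0.38 err 0.0 sp 0.4
[-0.0105, -0.006, 0.0] [0.0, -0.0, -0.07] | p [0.57  0.303 0.343] marg 0.33 err 0.0 sp 0.4
```

```bash
python3 -m crank '[[-1,[-0.029,-0.0017,0.001],[0.006,-0.003,-0.117]],[-1,[-0.0188,-0.003,0],[0,0,-0.087]],[-1,[-0.0105,-0.006,0],[0,0,-0.07]],[-1,[-0.0105,-0.006,0],[0,0,-0.07]],[-1,[0,0,0],[0,0,0]]]'
python3 - <<'E'
from h import *
from pour import *
from plan1 import *
log();s=get_state();print(s['force'],s['joint_positions'].round(2),margin(s['joint_positions']),delta(*pose(65,z=.198)[::-1]))
snap('wrist','w13');w,d,c=snap('scene','s4');crop(w,330,120,530,320,3,'s4c')
plan([(*pose(t,z=.198),1) for t in range(69,90,4)])
E
```

```text
time_s: 17.25
tcp_pos: [0.5704, 0.3034, 0.3423]
tool_rot: [0.698, 0.117, 0.579, -0.404]
force: [0.9, -1.2, -3.5]
width: 0.692
[ 0.8754495  -1.21505597 -3.54362002] [-0.41  0.77 -0.59  1.7   1.48  1.59 -0.84] 0.33713327576375796 (array([ 0.001 , -0.0001, -0.0003]), array([-0.0007,  0.0038, -0.0066]))
[-0.0111, -0.0066, -0.0004] [0.0, 0.001, -0.077] | p [0.563 0.31  0.336] marg 0.28 err 0.0 sp 0.4
[-0.0105, -0.006, -0.0] [-0.0, -0.0, -0.07] | p [0.557 0.317 0.328] marg 0.23 err 0.0 sp 0.4
[-0.0105, -0.006, -0.0] [0.0, 0.0, -0.07] | p [0.551 0.323 0.32 ] marg 0.18 err 0.0 sp 0.4
[-0.0105, -0.006, 0.0] [0.0, -0.0, -0.07] | p [0.545 0.329 0.311] marg 0.13 err 0.0 sp 0.4
[-0.0105, -0.006, 0.0] [-0.0, 0.0, -0.07] | p [0.54  0.334 0.302] marg 0.07 err 0.0 sp 0.4
[-0.0105, -0.006, -0.0] [0.0, -0.0, -0.07] | p [0.535 0.339 0.292] marg 0.02 err 0.0 sp 0.4
```

View pics/w13.png

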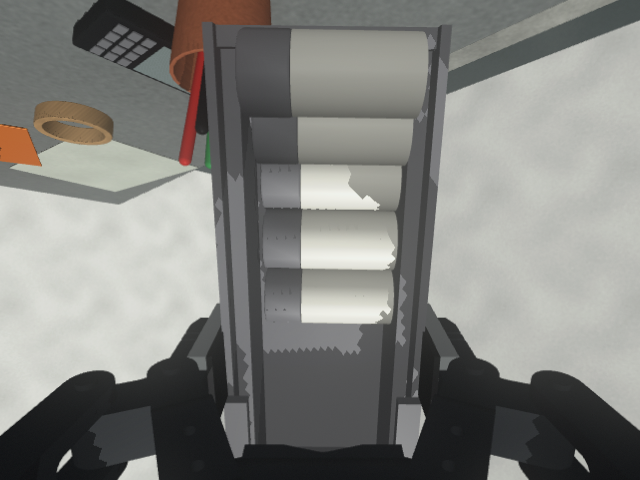

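View pics/s4c.png

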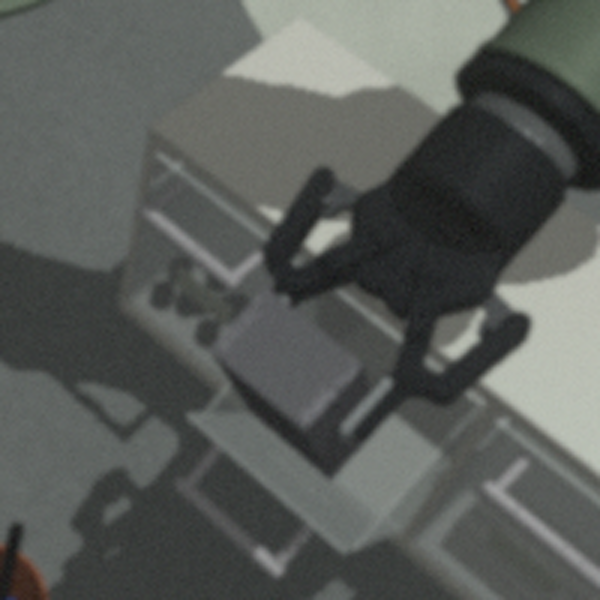

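```bash
python3 -m crank '[[-1,[-0.011,-0.0065,0],[0,0,-0.075]],[-1,[-0.0105,-0.006,0],[0,0,-0.07]],[-1,[0,0,0],[0,0,0]],[-1,[0,0,0],[0,0,0]]]'
python3 - <<'E'
from h import *
from pour import *
from plan1 import *
log();s=get_state();print(s['force'],s['joint_positions'].round(2),margin(s['joint_positions']),delta(*pose(73,z=.198)[::-1]))
snap('wrist','w14')
E
```

```text
time_s: 17.85
tcp_pos: [0.5576, 0.3168, 0.3292]
tool_rot: [0.687, 0.166, 0.608, -0.361]
force: [0.2, 0.4, -3.0]
width: 0.691
[ 0.16239002  0.39200919 -3.00770438] [-0.49  0.81 -0.54  1.72  1.54  1.7  -0.91] 0.23138401602637249 (array([-0.0008, -0.0002, -0.0006]), array([ 0.0006,  0.0001, -0.0017]))
```

View pics/w14.png

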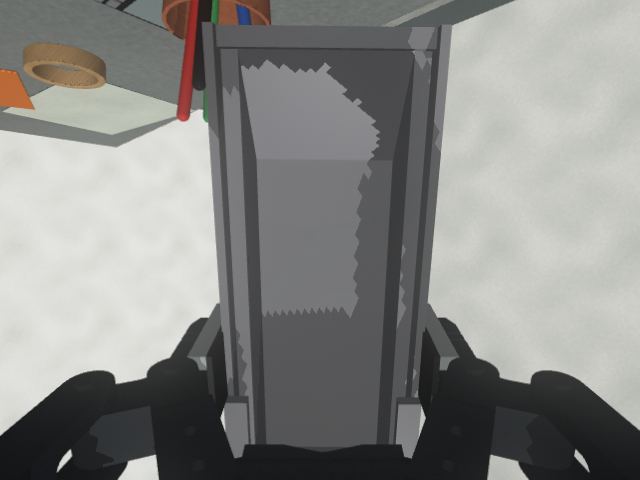

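```bash
python3 - <<'E'
from plan1 import *
plan([(*pose(t,z=.22+.05*(64-t)/64),1) for t in range(64,0,-9)]+[(*pose(0,z=.27),1)])
E
```

```text
[0.0422, 0.0094, -0.0005] [0.001, -0.0, 0.156] | p [0.572 0.301 0.367] marg 0.34 err 0.0 sp 0.9
[0.0283, 0.013, 0.0] [-0.0, -0.0, 0.157] | p [0.589 0.284 0.387] marg 0.44 err 0.0 sp 0.9
[0.0278, 0.0121, 0.0] [-0.0, 0.0, 0.157] | p [0.607 0.265 0.402] marg 0.52 err 0.0 sp 0.9
[0.0271, 0.0112, -0.0] [-0.0, -0.0, 0.157] | p [0.626 0.246 0.414] marg 0.58 err 0.0 sp 1.0
[0.0263, 0.0105, -0.0] [0.0, 0.0, 0.157] | p [0.645 0.227 0.422] marg 0.61 err 0.0 sp 1.0
[0.0253, 0.0099, -0.0] [-0.0, 0.0, 0.157] | p [0.664 0.207 0.425] marg 0.61 err 0.0 sp 1.0
[0.0243, 0.0094, 0.0] [-0.0, -0.0, 0.157] | p [0.682 0.189 0.424] marg 0.55 err 0.0 sp 0.9
[0.0233, 0.0092, 0.0] [0.0, -0.0, 0.157] | p [0.699 0.171 0.419] marg 0.5 err 0.0 sp 0.8
[0.0026, 0.0008, 0.0] [0.0, -0.0, 0.017] | p [0.701 0.169 0.418] marg 0.5 err 0.0 sp 0.1
```

```bash
python3 -m crank '[[-1,[0.042,0.0094,0],[0,0,0.156]],[-1,[0.028,0.013,0],[0,0,0.157]],[-1,[0.028,0.012,0],[0,0,0.157]],[-1,[0.027,0.011,0],[0,0,0.157]],[-1,[0.026,0.0105,0],[0,0,0.157]]]'
python3 -m crank '[[-1,[0.0253,0.01,0],[0,0,0.157]],[-1,[0.0243,0.0094,0],[0,0,0.157]],[-1,[0.0233,0.0092,0],[0,0,0.157]]]'
python3 - <<'E'
from plan1 import *
log();s=get_state();print(s['joint_positions'].round(2))
T=Rt(-by,-n);g=S-.0137*by-.0005*bx
plan([(g+.33*n+np.array([0,0,.03]),T,11),(g+.22*n,T,3)])
E
```

```text
time_s: 18.52
tcp_pos: [0.6451, 0.2271, 0.4227]
tool_rot: [0.698, -0.109, 0.423, -0.567]
force: [-0.1, -0.5, -3.4]
width: 0.691
time_s: 18.9
tcp_pos: [0.6996, 0.1711, 0.4194]
tool_rot: [0.653, -0.269, 0.28, -0.65]
force: [0.5, 0.1, -3.9]
width: 0.692
[ 0.16  0.82 -0.95  1.27  0.67  1.37  0.02]
[0.0268, 0.0029, -0.0368] [-0.038, 0.069, 0.017] | p [0.692 0.126 0.417] marg 0.55 err 0.0 sp 0.5
[0.0293, 0.0038, -0.0347] [-0.038, 0.069, 0.017] | p [0.684 0.081 0.414] marg 0.53 err 0.0 sp 0.5
[0.0317, 0.0046, -0.0325] [-0.038, 0.069, 0.017] | p [0.677 0.036 0.412] marg 0.51 err 0.0 sp 0.5
[0.0339, 0.0052, -0.03] [-0.038, 0.069, 0.017] | p [ 0.669 -0.008  0.409] marg 0.49 err 0.0 sp 0.5
[0.036, 0.0058, -0.0274] [-0.038, 0.069, 0.017] | p [ 0.662 -0.053  0.407] marg 0.46 err 0.0 sp 0.4
[0.0379, 0.0061, -0.0246] [-0.038, 0.069, 0.017] | p [ 0.654 -0.098  0.404] marg 0.43 err 0.0 sp 0.4
[0.0396, 0.0064, -0.0217] [-0.038, 0.069, 0.017] | p [ 0.646 -0.143  0.402] marg 0.4 err 0.0 sp 0.4
[0.0411, 0.0065, -0.0187] [-0.038, 0.069, 0.017] | p [ 0.639 -0.188  0.399] marg 0.36 err 0.0 sp 0.3
[0.0424, 0.0065, -0.0156] [-0.038, 0.069, 0.017] | p [ 0.631 -0.233  0.396] marg 0.32 err 0.0 sp 0.3
[0.0434, 0.0063, -0.0124] [-0.038, 0.069, 0.017] | p [ 0.624 -0.278  0.394] marg 0.27 err 0.0 sp 0.4
[0.0443, 0.006, -0.0091] [-0.038, 0.069, 0.017] | p [ 0.616 -0.323  0.391] marg 0.22 err 0.0 sp 0.4
[0.0, 0.0457, 0.0042] [0.0, 0.0, 0.0] | p [ 0.601 -0.323  0.348] marg 0.31 err 0.0 sp 0.7
[0.0, 0.0457, 0.0042] [0.0, 0.0, 0.0] | p [ 0.585 -0.323  0.305] marg 0.4 err 0.0 sp 0.7
[0.0, 0.0457, 0.0042] [0.0, 0.0, 0.0] | p [ 0.57  -0.323  0.262] marg 0.48 err 0.0 sp 0.7
```

```bash
python3 -m crank '[[-1,[0.027,0.003,-0.037],[-0.038,0.069,0.017]],[-1,[0.029,0.004,-0.035],[-0.038,0.069,0.017]],[-1,[0.032,0.0046,-0.0325],[-0.038,0.069,0.017]],[-1,[0.034,0.005,-0.03],[-0.038,0.069,0.017]],[-1,[0.036,0.006,-0.027],[-0.038,0.069,0.017]]]'
python3 -m crank '[[-1,[0.038,0.006,-0.025],[-0.038,0.069,0.017]],[-1,[0.04,0.006,-0.022],[-0.038,0.069,0.017]],[-1,[0.041,0.0065,-0.019],[-0.038,0.069,0.017]],[-1,[0.042,0.0065,-0.016],[-0.038,0.069,0.017]],[-1,[0.043,0.006,-0.012],[-0.038,0.069,0.017]]]'
python3 - <<'E'
from plan1 import *
log()
T=Rt(-by,-n);g=S-.0137*by-.0005*bx
plan([(g+.29*n,T,2),(g+.22*n,T,2)])
w,d,c=snap('scene','s5');crop(w,340,120,560,360,2.5,'s5c');w,d,c=snap('top','t5');crop(w,180,160,300,280,5,'t5c')
E
```

```text
time_s: 19.52
tcp_pos: [0.6608, -0.0545, 0.4064]
tool_rot: [0.643, -0.429, 0.335, -0.539]
force: [0.9, -1.2, -2.2]
width: 0.688
time_s: 20.15
tcp_pos: [0.6218, -0.2789, 0.3948]
tool_rot: [0.605, -0.571, 0.376, -0.408]
force: [0.1, 0.7, -3.3]
width: 0.69
[0.0215, 0.0369, 0.0015] [-0.021, 0.033, 0.008] | p [ 0.61  -0.301  0.36 ] marg 0.31 err 0.0 sp 0.3
[0.0217, 0.0367, 0.003] [-0.021, 0.033, 0.008] | p [ 0.599 -0.323  0.325] marg 0.35 err 0.0 sp 0.3
[0.0, 0.035, -0.0] [0.0, 0.0, 0.0] | p [ 0.584 -0.323  0.293] marg 0.42 err 0.0 sp 0.5
[0.0, 0.035, 0.0] [0.0, 0.0, 0.0] | p [ 0.57  -0.323  0.262] marg 0.48 err 0.0 sp 0.5
```

View pics/s5c.png

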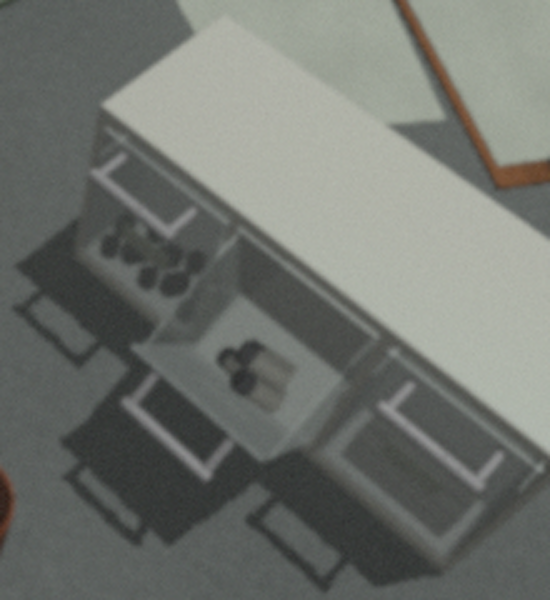

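View pics/t5c.png

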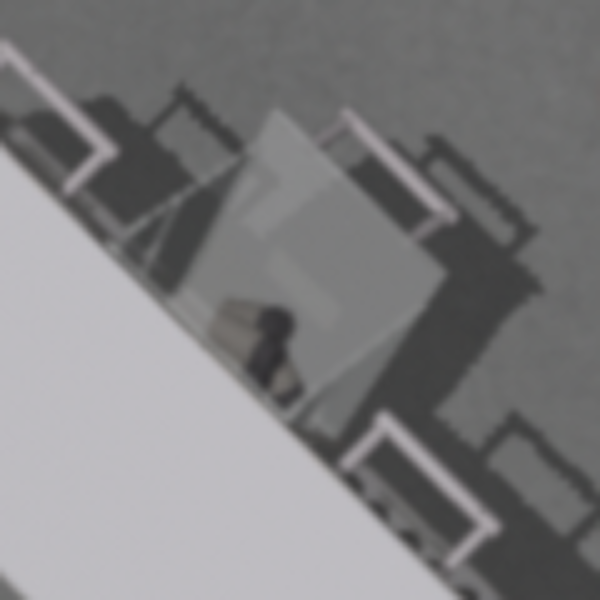

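```bash
python3 -m crank '[[-1,[0.0215,0.037,0.0015],[-0.021,0.033,0.008]],[-1,[0.0217,0.0367,0.003],[-0.021,0.033,0.008]],[-1,[0,0.035,0],[0,0,0]],[-1,[0,0.035,0],[0,0,0]],[-1,[0,0,0],[0,0,0]]]'
python3 - <<'E'
from plan1 import *
log()
T=Rt(-by,-n);g=S-.0137*by-.0005*bx
print(delta(T,g+.182*n));w,d,c=snap('wrist','w15')
P,u,v=cloud(c,d);B=np.stack([bx,by,n],1);L=(P-S)@B
k=(v<300);L=L[k]
m=(L[:,2]>.068)&(L[:,2]<.082)&(abs(L[:,0])<.05)&(abs(L[:,1])<.1);a=L[m]
print('x',np.percentile(a[:,0],[1,99]),'y',np.percentile(a[:,1],[1,99]),'z',np.percentile(a[:,2],[5,50,95]))
for s in(-1,1):
    b=a[a[:,0]*s>.022];print(s,b[:,2].mean(),len(b))
E
```

```text
time_s: 20.88
tcp_pos: [0.5687, -0.3213, 0.2584]
tool_rot: [-0.597, 0.597, -0.378, 0.379]
force: [0.4, -0.1, -2.2]
width: 0.687
(array([ 0.0014,  0.0348, -0.0004]), array([ 0.005 ,  0.0018, -0.0014]))
x [-0.03037444  0.02969409] y [0.01043616 0.08125311] z [0.06814825 0.0707374  0.07247317]
-1 0.07108143469998206 3921
1 0.07081347419842174 3754
```

View pics/w15.png

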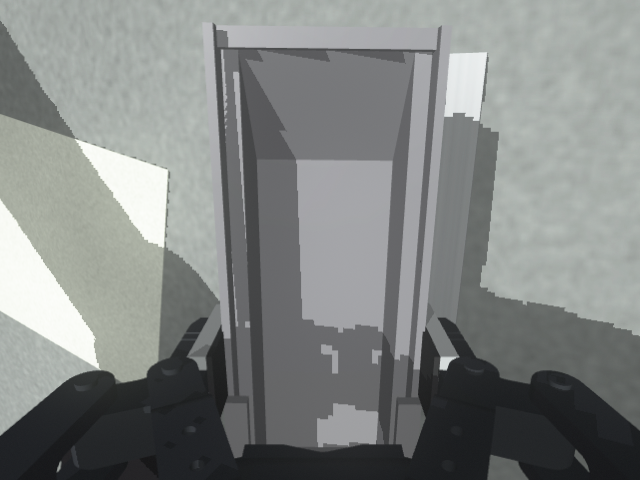

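```bash
python3 -m crank '[[-1,[0.0014,0.015,-0.0003],[0.004,0,0]],[-1,[0,0.012,0],[0,0,0]],[-1,[0,0.006,0],[0,0,0]],[-1,[0,0,0],[0,0,0]]]'
python3 - <<'E'
from plan1 import *
log()
T=Rt(-by,-n);g=S-.0137*by-.0005*bx
s=get_state();print(delta(T,g+.182*n),s['force'],s['ft_torque'])
w,d,c=snap('wrist','w16')
E
```

```text
time_s: 21.42
tcp_pos: [0.5571, -0.3216, 0.2333]
tool_rot: [0.596, -0.594, 0.382, -0.382]
force: [4.2, -0.3, 25.1]
width: 0.692
(array([ 0.0011,  0.0071, -0.0008]), array([-0.0063,  0.0022,  0.0021])) [ 4.17462191 -0.27397482 25.11416524] [0.13433358 0.47509943 0.16206596]
```

View pics/w16.png

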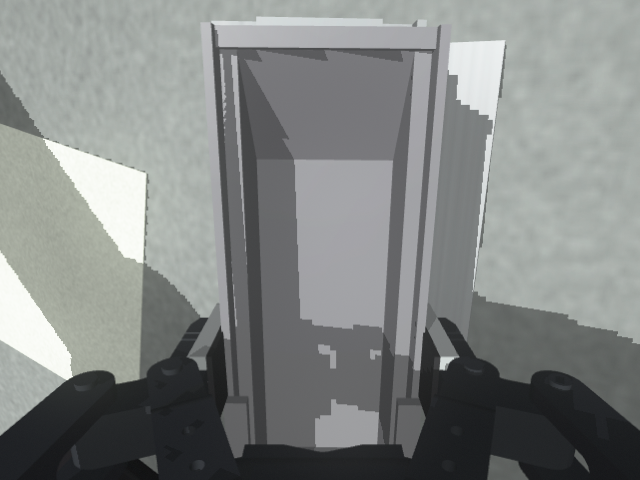

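```bash
python3 - <<'E'
from h import *
B=np.stack([bx,by,n],1)
for nm in('w3','w9','w16'):
    p,d,c=load('wrist',nm);P,u,v=cloud(c,d);L=(P-S)@B
    k=(v<300)&(abs(L[:,1])<.12)&(abs(L[:,0])<.06)
    m=k&(L[:,2]<.012)&(L[:,2]>-.02)&(abs(L[:,0])<.03)&(abs(L[:,1])>.079)
    a=L[m];
    if len(a):print(nm,len(a),'end y',np.percentile(a[:,1],[1,25,50,75,99]).round(4),'z',np.percentile(a[:,2],[1,50,99]).round(4))
    m=k&(L[:,2]<.012)&(L[:,2]>-.01)&(abs(L[:,1])<.05)&(abs(L[:,0])>.029)
    for s in(-1,1):
        a=L[m&(L[:,0]*s>0)]
        if len(a):print('  side',s,len(a),'x',np.percentile(a[:,0],[1,25,50,75,99]).round(4),'z',np.percentile(a[:,2],[1,25,50,75,99]).round(4))
E
```

```text
w3 973 end y [-0.0884  0.0834  0.0855  0.0871  0.0892] z [-0.0021 -0.0001  0.0086]
  side 1 2340 x [0.0291 0.0312 0.0327 0.0336 0.036 ] z [-0.0099 -0.0059  0.0026  0.0068  0.0115]
w9 1238 end y [0.0827 0.0844 0.0858 0.0872 0.0891] z [-0.0022  0.0001  0.0088]
  side -1 564 x [-0.0379 -0.0368 -0.0362 -0.0356 -0.0347] z [-0.0026 -0.0016 -0.0011 -0.0006  0.0006]
w16 1211 end y [0.0865 0.0872 0.0878 0.0884 0.0892] z [-0.0015  0.0072  0.0089]
```

```bash
python3 -m crank '[[-1,[0,-0.007,0],[0,0,0]],[-1,[0.001,0,-0.0035],[0,0,0]],[-1,[0,0,0],[0,0,0]],[-1,[0,0.005,0],[0,0,0]],[-1,[0,0,0],[0,0,0]]]'
python3 - <<'E'
from plan1 import *
T=Rt(-by,-n);g=S-.0137*by-.0005*bx
s=get_state();print(delta(T,g+.182*n),s['force']@np.stack([bx,by,n],1),s['ft_torque'])
E
```

```text
time_s: 22.1
tcp_pos: [0.5533, -0.3226, 0.2334]
tool_rot: [0.597, -0.596, 0.38, -0.381]
force: [-0.0, -0.5, -2.9]
width: 0.69
(array([0.0001, 0.0056, 0.0028]), array([-0.0017,  0.0029,  0.    ])) [ 1.22260436 -0.54982199 -2.657428  ] [-0.08505764 -0.70392945  0.03966875]
```

```bash
python3 -m crank '[[-1,[0,0.003,0],[0,0,0]],[-1,[0,0.002,0],[0,0,0]],[-1,[0,0,0],[0,0,0]]]'
python3 - <<'E'
from plan1 import *
T=Rt(-by,-n);g=S-.0137*by-.0005*bx
s=get_state();print(delta(T,g+.182*n),s['force']@np.stack([bx,by,n],1),s['ft_torque']);snap('wrist','w17')
E
```

```text
time_s: 22.48
tcp_pos: [0.5515, -0.3226, 0.2294]
tool_rot: [0.597, -0.595, 0.38, -0.381]
force: [0.3, 0.3, -2.8]
width: 0.69
(array([0.0001, 0.0012, 0.0028]), array([-0.0024,  0.0027,  0.0003])) [ 1.45242887  0.27936906 -2.36200771] [ 0.01717258 -0.72104861  0.01718286]
```

View pics/w17.png

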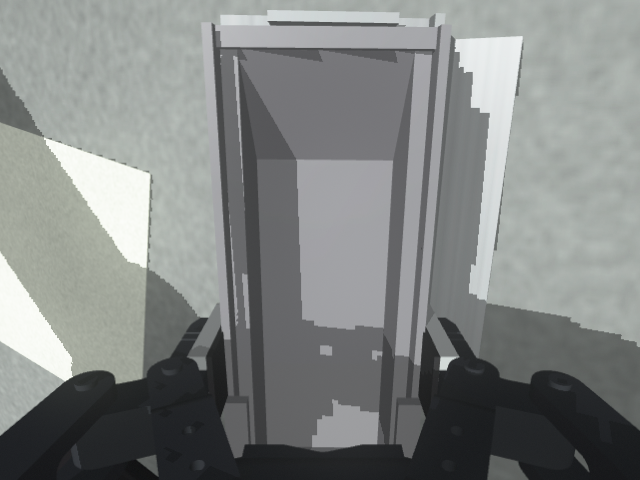

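Nearly seated, still free; lower a little more until contact.

```bash
python3 -m crank '[[-1,[0,0.002,0],[0,0,0]],[-1,[0,0,0],[0,0,0]]]'
python3 - <<'E'
from plan1 import *
T=Rt(-by,-n);g=S-.0137*by-.0005*bx
s=get_state();print(delta(T,g+.182*n),s['force']@np.stack([bx,by,n],1),s['ft_torque'])
E
```

```text
time_s: 22.78
tcp_pos: [0.5509, -0.3226, 0.2281]
tool_rot: [0.596, -0.595, 0.38, -0.382]
force: [1.6, -0.0, 3.3]
width: 0.69
(array([ 0.0001, -0.0002,  0.0027]), array([-0.0032,  0.0026,  0.0006])) [ 0.05395246 -0.0079399   3.66106401] [-0.03176934 -0.42193497 -0.04736663]
```

```bash
python3 -m crank '[[-1,[0,0,0.0015],[0,0,0]],[-1,[0,0,0.0013],[0,0,0]],[-1,[0,0,0],[0,0,0]]]'
python3 - <<'E'
from plan1 import *
T=Rt(-by,-n);g=S-.0137*by-.0005*bx
s=get_state();print(delta(T,g+.182*n),s['force']@np.stack([bx,by,n],1),s['ft_torque'])
E
```

```text
time_s: 23.15
tcp_pos: [0.553, -0.3227, 0.2271]
tool_rot: [0.597, -0.596, 0.38, -0.381]
force: [-4.0, 0.8, 10.0]
width: 0.689
(array([ 0.    , -0.0003,  0.0004]), array([-0.001 ,  0.0022,  0.0006])) [-7.78512816  0.84101834  7.34862171] [ 0.03896739  1.45858118 -0.25673032]
```

```bash
python3 -m crank '[[0.7,[0,0,-0.0005],[0,0,0]],[1,[0,0,0],[0,0,0]],[1,[0,0,0],[0,0,0]],[1,[0,-0.03,0],[0,0,0]],[1,[0,-0.06,0],[0,0,0]]]'
python3 - <<'E'
from h import *
log();w,d,c=snap('wrist','w18');P,u,v=cloud(c,d);B=np.stack([bx,by,n],1);L=(P-S)@B
L=L[(v<350)&(u>180)&(u<470)]
m=(L[:,2]>.034)&(L[:,2]<.044)&(abs(L[:,0])<.045)&(abs(L[:,1])<.1);a=L[m]
print('x',np.percentile(a[:,0],[.5,99.5]).round(4),'y',np.percentile(a[:,1],[.5,99.5]).round(4))
for s in(-1,1):
    b=a[(a[:,0]*s>.022)&(a[:,1]>-.02)&(a[:,1]<.06)];print(s,b[:,2].mean().round(4))
E
```

```text
time_s: 23.78
tcp_pos: [0.5902, -0.323, 0.3078]
tool_rot: [0.597, -0.596, 0.379, -0.381]
force: [0.9, -0.1, 0.4]
width: 1.002
x [-0.0308  0.0304] y [-0.0593  0.0795]
-1 0.0363
1 0.0363
```

View pics/w18.png

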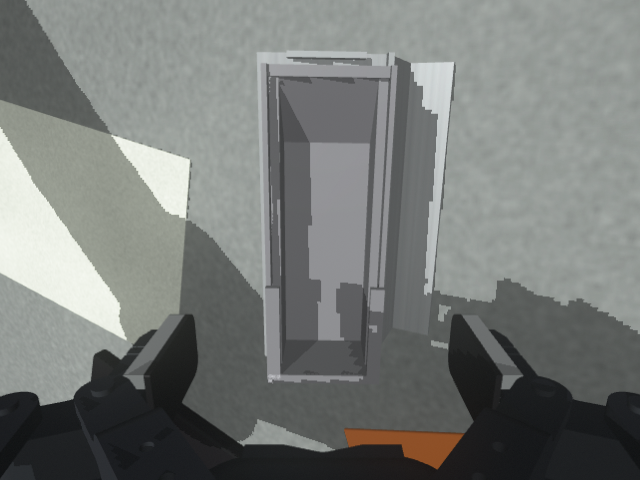

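```bash
python3 - <<'E'
from plan1 import *
A,p,s=tool();_,R1=pose(0)
v=F-xc*.06+np.array([0,0,.46])
plan([(p+np.array([0,.04,.09]),A,2),(v,R1,11)])
E
```

```text
[-0.02, -0.041, -0.0186] [0.0, 0.0, 0.0] | p [ 0.594 -0.302  0.362] marg 0.32 err 0.0 sp 0.5
[-0.02, -0.041, -0.0186] [0.0, 0.0, 0.0] | p [ 0.594 -0.282  0.407] marg 0.26 err 0.0 sp 0.5
[-0.0473, -0.006, 0.0014] [0.037, -0.069, -0.015] | p [ 0.598 -0.235  0.411] marg 0.31 err 0.0 sp 0.4
[-0.047, -0.0066, 0.0049] [0.037, -0.069, -0.015] | p [ 0.601 -0.187  0.416] marg 0.35 err 0.0 sp 0.3
[-0.0464, -0.007, 0.0083] [0.037, -0.069, -0.015] | p [ 0.605 -0.14   0.421] marg 0.39 err 0.0 sp 0.3
[-0.0456, -0.0073, 0.0118] [0.037, -0.069, -0.015] | p [ 0.609 -0.093  0.426] marg 0.42 err 0.0 sp 0.4
[-0.0446, -0.0075, 0.0152] [0.037, -0.069, -0.015] | p [ 0.612 -0.046  0.431] marg 0.45 err 0.0 sp 0.4
[-0.0433, -0.0076, 0.0185] [0.037, -0.069, -0.015] | p [0.616 0.002 0.436] marg 0.48 err 0.0 sp 0.5
[-0.0418, -0.0074, 0.0217] [0.037, -0.069, -0.015] | p [0.619 0.049 0.441] marg 0.5 err 0.0 sp 0.5
[-0.0401, -0.0072, 0.0248] [0.037, -0.069, -0.015] | p [0.623 0.096 0.445] marg 0.52 err 0.0 sp 0.5
[-0.0382, -0.0068, 0.0277] [0.037, -0.069, -0.015] | p [0.627 0.144 0.45 ] marg 0.52 err 0.0 sp 0.6
[-0.036, -0.0063, 0.0306] [0.037, -0.069, -0.015] | p [0.63  0.191 0.455] marg 0.51 err 0.0 sp 0.6
[-0.0338, -0.0056, 0.0332] [0.037, -0.069, -0.015] | p [0.634 0.238 0.46 ] marg 0.51 err 0.0 sp 0.6
```

```bash
python3 -m crank '[[1,[-0.02,-0.041,-0.0186],[0,0,0]],[1,[-0.02,-0.041,-0.0186],[0,0,0]],[1,[-0.047,-0.006,0.0014],[0.037,-0.069,-0.015]],[1,[-0.047,-0.0066,0.005],[0.037,-0.069,-0.015]],[1,[-0.046,-0.007,0.008],[0.037,-0.069,-0.015]]]'
python3 -m crank '[[1,[-0.0456,-0.0073,0.0118],[0.037,-0.069,-0.015]],[1,[-0.0446,-0.0075,0.0152],[0.037,-0.069,-0.015]],[1,[-0.0433,-0.0076,0.0185],[0.037,-0.069,-0.015]],[1,[-0.0418,-0.0074,0.0217],[0.037,-0.069,-0.015]],[1,[-0.04,-0.0072,0.0248],[0.037,-0.069,-0.015]]]'
python3 -m crank '[[1,[-0.038,-0.007,0.028],[0.037,-0.069,-0.015]],[1,[-0.036,-0.006,0.03],[0.037,-0.069,-0.015]]]'
python3 - <<'E'
from h import *
w,d,c=snap('wrist','w19')
E
```

```text
time_s: 24.45
tcp_pos: [0.602, -0.1399, 0.4136]
tool_rot: [0.624, -0.516, 0.357, -0.466]
force: [1.1, 0.1, -1.3]
width: 0.997
time_s: 25.08
tcp_pos: [0.6203, 0.0964, 0.4378]
tool_rot: [0.649, -0.37, 0.308, -0.589]
force: [0.9, 0.3, 0.0]
width: 0.999
time_s: 25.32
tcp_pos: [0.6275, 0.1906, 0.4475]
tool_rot: [0.652, -0.307, 0.285, -0.632]
force: [0.0, -0.4, -0.5]
width: 1.001
```

View pics/w19.png

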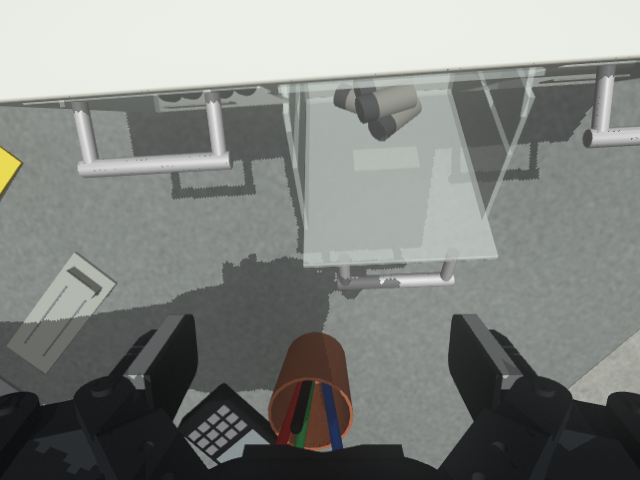

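```bash
python3 - <<'E'
from plan1 import *
A,p,s=tool();_,R1=pose(0)
Rn=pose(-38)[1]
v=F-xc*.21+np.array([0,0,.42])
plan([(v,Rn,5)])
E
```

```text
[0.0249, 0.0049, 0.0085] [0.003, -0.013, 0.129] | p [0.649 0.184 0.443] marg 0.47 err 0.0 sp 0.6
[0.0254, 0.0017, 0.0081] [0.003, -0.013, 0.129] | p [0.671 0.171 0.437] marg 0.44 err 0.0 sp 0.6
[0.0255, -0.0016, 0.0078] [0.003, -0.013, 0.129] | p [0.694 0.157 0.431] marg 0.41 err 0.0 sp 0.7
[0.0252, -0.0048, 0.0075] [0.003, -0.013, 0.129] | p [0.716 0.144 0.426] marg 0.34 err 0.0 sp 0.8
[0.0245, -0.008, 0.0071] [0.003, -0.013, 0.129] | p [0.739 0.131 0.42 ] marg 0.25 err 0.0 sp 0.9
```

```bash
python3 -m crank '[[1,[0.025,0.005,0.0085],[0.003,-0.013,0.129]],[1,[0.025,0.0017,0.008],[0.003,-0.013,0.129]],[1,[0.0255,-0.0016,0.0078],[0.003,-0.013,0.129]],[1,[0.025,-0.005,0.0075],[0.003,-0.013,0.129]],[1,[0.0245,-0.008,0.007],[0.003,-0.013,0.129]]]'
python3 - <<'E'
from h import *
w,d,c=snap('wrist','w20')
E
```

```text
time_s: 26.0
tcp_pos: [0.7395, 0.1207, 0.4188]
tool_rot: [-0.524, 0.478, -0.05, 0.704]
force: [-0.2, 1.1, 1.3]
width: 0.999
```

View pics/w20.png

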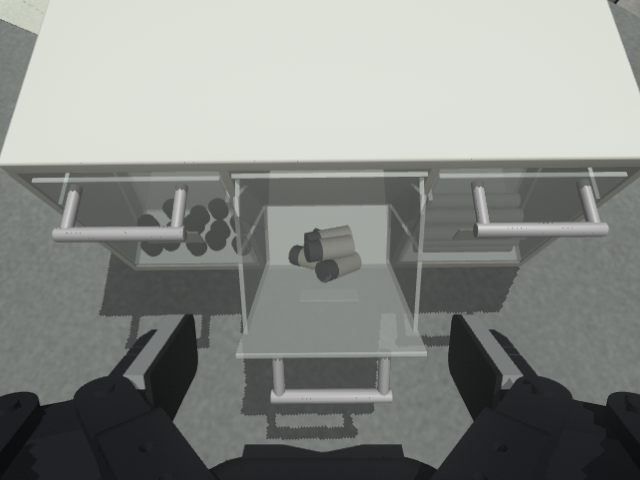

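```bash
python3 -c "
from h import *
p,d,c=load('wrist','w20');q=p[195:300,250:410];q=np.clip(q.astype(float)*1.2,0,255).astype(np.uint8);cv2.imwrite('pics/w20c.png',cv2.resize(q[:,:,::-1],None,fx=5,fy=5,interpolation=cv2.INTER_CUBIC))"
```

```text
(no output)
```

View pics/w20c.png

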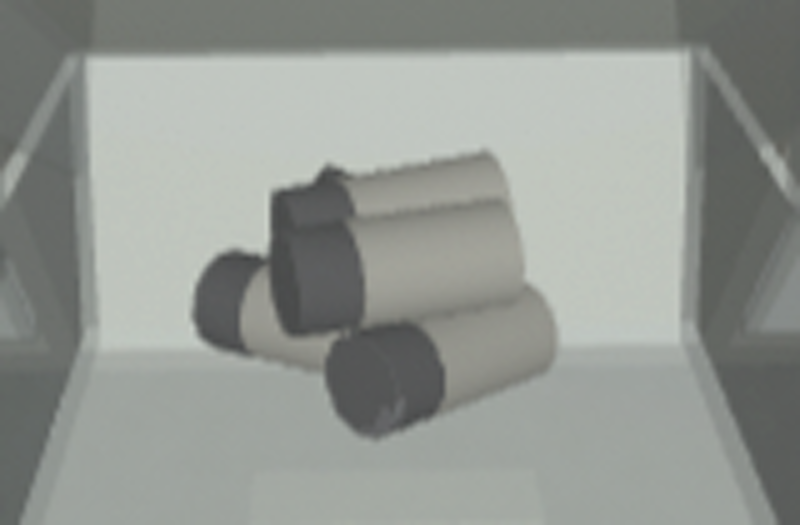

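```bash
python3 - <<'E'
from plan1 import *
A,p,s=tool();print((A.T@np.array([0,0,.1])).round(3),(A.T@(-yc*.1)).round(3),(A.T@(xc*.1)).round(3))
v=p+np.array([0,0,.06])-yc*.07+xc*.07
plan([(v,A,3)])
E
```

```text
[-0.063 -0.078 -0.001] [-0.002  0.001  0.1  ] [-0.078  0.063 -0.002]
[-0.0311, -0.0009, 0.0228] [0.0, 0.0, 0.0] | p [0.742 0.15  0.436] marg 0.24 err 0.0 sp 0.4
[-0.0311, -0.0009, 0.0228] [0.0, 0.0, 0.0] | p [0.743 0.183 0.456] marg 0.22 err 0.0 sp 0.4
[-0.0311, -0.0009, 0.0228] [0.0, 0.0, 0.0] | p [0.743 0.216 0.476] marg 0.2 err 0.0 sp 0.5
```

```bash
python3 -m crank '[[1,[-0.031,-0.001,0.023],[0,0,0]],[1,[-0.031,-0.001,0.023],[0,0,0]],[1,[-0.031,-0.001,0.023],[0,0,0]]]'
python3 - <<'E'
from h import *
w,d,c=snap('wrist','w21')
u,v=proj(c,(F-xc*.0+np.array([0,0,.1])))[0];print(u,v)
snap('top','t6');snap('scene','s6')
E
```

```text
time_s: 26.42
tcp_pos: [0.7398, 0.2219, 0.4787]
tool_rot: [-0.525, 0.477, -0.052, 0.703]
force: [0.2, 0.4, 0.1]
width: 0.996
253.03489734748473 330.6500649540162
```

View pics/w21.png

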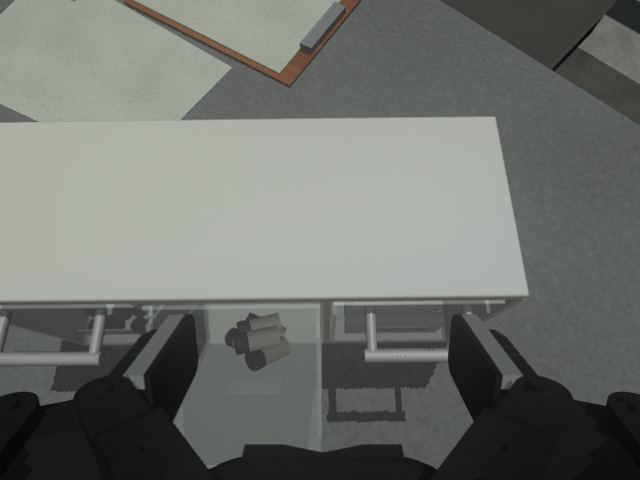

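View pics/t6.png

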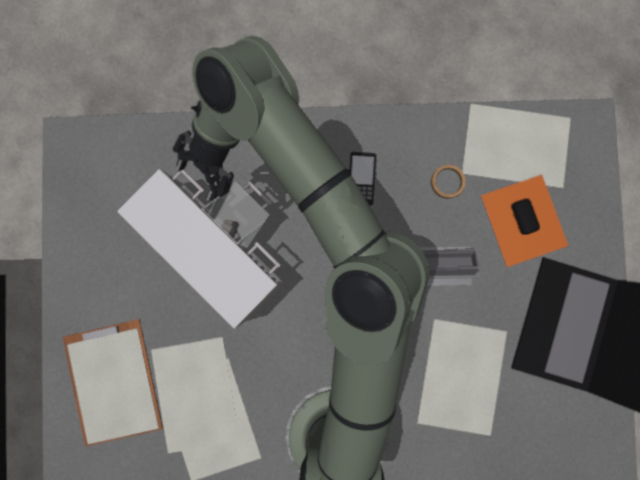

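View pics/s6.png

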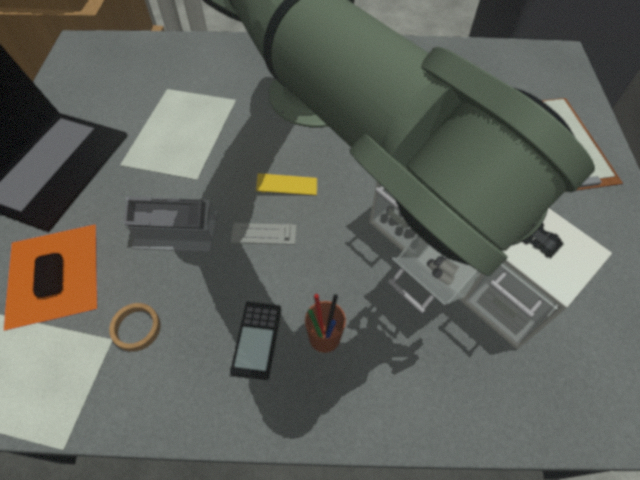

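```bash
python3 -c "
from h import *
p,d,c=load('wrist','w21');q=p[300:385,205:330];q=np.clip(q.astype(float)*1.2,0,255).astype(np.uint8);cv2.imwrite('pics/w21c.png',cv2.resize(q[:,:,::-1],None,fx=6,fy=6,interpolation=cv2.INTER_CUBIC))"
```

```text
(no output)
```

View pics/w21c.png

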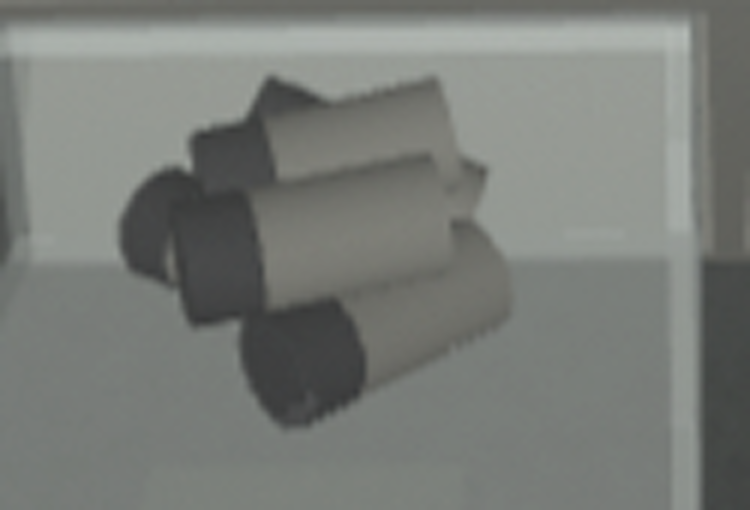

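```bash
python3 - <<'E'
from h import *
p,d,c=load('wrist','w20');P,u,v=cloud(c,d);L=np.c_[-(P-F)@xc,(P-F)@yc,P[:,2]]
m=(abs(L[:,1])<.03)&(L[:,0]>.118)&(L[:,0]<.16)&(L[:,2]>.09);a=L[m];print('mid bar',np.median(a,0),np.arctan2(np.median(a[:,0]),np.median(a[:,2])-.018)-.209)
for s in(-1,1):
    m=(abs(L[:,1]-s*.136)<.03)&(L[:,0]>.025)&(L[:,0]<.1)&(L[:,2]>.16);a=L[m];print('side bar',s,len(a),np.median(a,0))
p,d,c=load('scene','s6');P,u,v=cloud(c,d)
k=(P[:,0]>.45)&(P[:,0]<.515)&(P[:,1]<-.02)&(P[:,1]>-.18)&(P[:,2]>.002);a=P[k];print('lid',np.percentile(a,[1,50,99],axis=0).round(4).tolist())
s=get_state();print(s['time_s'],s['force'])
close_job()
E
```

```text
mid bar [ 0.14942659 -0.0046838   0.35220405] 0.2114495448168073
side bar -1 1416 [ 0.03539642 -0.13642177  0.1864013 ]
side bar 1 1416 [0.03412825 0.13635126 0.18632181]
lid [[0.4532, -0.1761, 0.0021], [0.4866, -0.1028, 0.0049], [0.514, -0.0272, 0.5671]]
26.575 [ 0.55185194  0.18660143 -0.85268961]
the job is handed in; nothing more can be done
```

The job is done and handed in at 26.6 s, well inside the 72 s limit.

**What I did**
- I pulled the middle bin out to its stop, at about 0.69 rad measured on the gripped bar. The stop pushed back with roughly 50 N at the wrist.
- I lifted the lid's ribbed end, slid it out about 65 mm and laid it flat on the counter, rib up. The yellow look-alike was not touched.
- I tipped the box over the bin at a pitch of about 73 degrees.
- I put the empty box back in its seat. On the first try it landed on the seat's low ledge with about 25 N, so I raised it, shifted it up the slope and re-seated it.

**What the last checks showed**
- **Vials:** the final wrist view shows all five in the bin. The fifth is mostly hidden behind the others, with only its cap and far end visible.
- **Box:** empty, open side up and at its earlier position to within about a millimetre.
- **Lid:** lies flat at counter height.
- **Other bins:** both pull bars still sit 34–35 mm off the cabinet's front, so both bins are shut.
- **Bystanders:** they look unmoved in the pictures.
- **Arm:** clear of everything, with the force near zero.

**One check that failed:** my last numeric reading of the middle bin's angle gave a meaningless value, because its depth window also caught parts of the gripper. That the bin stayed fully out rests on the stop reached while pulling and on the final pictures, which show it still out.

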